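# Fasten the draw latch on the paint case

### The arm

A 7-joint arm with a two-finger parallel gripper is mounted at the origin on the work surface. World frame = base frame: x ahead of the robot, y to its left, z up, the work surface at z = 0. Lengths are in m, angles in rad, forces in N, time in s.
With the tool pointing down it reaches from about 0.4 to 0.875 m from the base axis. Payload 6.5 kg.
Tool frame: the origin (TCP) lies at the very end of the fingers, on their centre line; the grasp point (between the pads) lies 19 mm behind it; z points along the fingers, y is the line along which they close (so a half turn about z gives the same grasp; the last joint's range is limited). The gripper opens to 88 mm and grips with 3 to 60 N. Pads are 18 mm wide; open, the fingers measure 123 mm over their backs; the gripper's body (75 mm by 187 mm) begins 45 mm behind the grasp point.
Start: joints at [-1.25, 0.536, -0.004, 1.538, 0.003, 1.067, -0.071], TCP at [0.245, 0.602, 0.239] pointing down, gripper open.
Joint ranges: [-2.7, 2.7], [-0.37, 2.16], [-1.27, 1.26], [0.24, 2.4], [-1.31, 4.45], [0.19, 1.91], [-2.76, 2.76]. Speed limits (rad/s): [2.39, 2.39, 3.14, 3.14, 3.14, 3.14, 3.14].

### API

Orientations are given as a unit quaternion [w, x, y, z].
In Python, from workcell import get_state, read_camera, camera_model, finish_job gives the robot as it stands.
- The arm moves only by the tool play_rows, never from a script. Its argument "commands" is a list of rows, each an object of numbers: "dx", "dy", "dz": the shift along the world's x, y, z in m; "wx", "wy", "wz": the turn, a rotation vector about the world's x, y, z in rad; "claw": the finger opening in m, from 0 to 0.0881. A call has exactly 10 rows; each row is the pose to reach, as a shift and turn from the pose commanded when the call began; what a row does not reach only later rows make up. A row lasts 1/12 s, in which the tool goes at most 41.7 mm and 7.16 degrees, less where a joint would pass 70% of its speed; a pose out of reach is approached as far as the arm can. A call with a gripper value outside its range is refused whole. The fingers move at their own pace and stop on an object; "force" is the grip in N (left out, the last holds). Time passes only in rows, so rows that repeat a pose let the fingers close, or fill a call up. It gives the time, the measured TCP pose, the force, the opening and the grip force at its end, in the units of the state.
- get_state(): the state, without advancing time (a new reading comes with each control period).
- read_camera(name): name is "side" or "top" or "wrist"; returns (picture, depth): 384x512x3 uint8, red, green, blue; 384x512 float32, m along the optical axis (not along the pixel's ray), 0 where there is no reading.
- camera_model(name): a dict with "vertical_fov" (degrees; the focal length in pixels is half the picture's height over the tangent of half this angle, whatever the lens; pixels are square), "cx", "cy" (the principal point, pixels), "T" (4x4, takes a point from camera to world coordinates); the wrist camera has in their place "tool_from_camera" (4x4, takes a point from camera to tool coordinates, whose origin is the TCP and whose axes are the flange's). Camera axes: x right, y up, looking along -z (the intrinsics and any distortion apply to the point x, -y, -z); pixel columns grow to the right and rows downward; lengths in m; the calibration is good to about 2 mm. A picture is of the moment at which its call begins: read the wrist's pose just before it. camera_model takes no time and is no camera call.
- finish_job(): hands the job in; it is judged then, once.
The state is a dict: "t": time; "joints": joint angles; "qd": joint speeds; "tau": joint torques, N m; "tcp_pos": TCP position; "ee_rot": TCP orientation; "contact_force": force on the tool from outside, world axes, zero at the start; "moment": the same for the moment, N m; "opening": opening from 0.0 (shut) to 1.0 (fully open); "grip_force": force on a finger pad.
Only numpy, scipy, OpenCV 4.12 (cv2) and the standard library are available. Lean on these libraries where they do the work, as an engineer would, in place of code of your own. Each camera call takes 0.05 s, during which the arm holds its last target. There are 200 camera calls.

### The job

Fasten the draw latch on top of the standing paint case so that it can be carried: hook the wire loop under the lip of the keeper on the lid, feeling for its height, then snap the lever down over centre until it lies flat on its rest and holds the lid drawn tight against the seal. Work gently - do not jam the loop onto the keeper or press the lid further open with it, and do not bear down on the lever once it is down - and leave the things standing around undisturbed.

Things in the scene. Friction and masses are not known exactly. Their poses are not given: they have to be found in the camera images.
- case: Wooden paint case standing upright on its hinge edge, fixed: 320 mm wide (its y), 180 mm tall, 124 mm thick (x -62 mm, back of the body, to +62 mm, outside of the lid). Origin on the table under the middle; x points from the body half to the lid half, z up. Seam between body and lid at x = +20 mm. A plain steel draw latch sits in the middle of the flat top. All x, y, z below are along these axes.
- case_top (a point): Middle of the case's flat top (x = 0, y = 0, 180 mm up). The latch is in line with it along x; its base stands on a wooden packing block 8 mm thick. Nothing else stands on the top.
- lid (a joint): Swing of the lid about its hinge at the foot of the seam. 0: its grey felt seal just touches the body; positive: ajar (0.01 rad is 1.8 mm at the top). Starts 2 to 6 mm ajar and stays where left: the stiff hinge gives way to about 2 N along x at the top edge, and when the keeper is pressed down with more than about 12 N the lid swings open. The latch itself draws it to 0.
- shell (a joint): How far the lid's wooden shell is pressed into its felt seal, about the same hinge: 0 relaxed, negative squeezed. The fastened latch squeezes it to between -0.009 and -0.016 (1.7 to 3 mm at the top), and the seal then pushes back with 9 to 17 N at the top edge (most on the way: 24 N).
- keeper: Keeper on the lid's top edge: a steel hook screwed down on a stack of shims whose height is not known. Origin: the seat, where the bar's centre lies when hooked and resting on the hook's floor, for the middle shim height, 10.2 mm above the lid's top; the true seat (floor, post and lip together) is up to 3.5 mm higher or lower: find it by feel. x points away from the latch.
- hook_lip (a point): Point over the keeper's seat for the middle shim height, mid-thickness of the lip, 5.1 mm above the seat. True hook, from its own seat: floor 2.7 mm below, 20 mm wide, reaching to x = 13 mm; post face at x = -2.5 mm; lip 14 mm wide over the seat, 3.85 to 6.35 mm up, its blunt nose at x = 2.25 mm.
- hook_mouth (a point): Where the bar's centre clears the nose for the middle shim height: 5 mm beyond the seat along x. From the floor there, drawn back towards the latch, the bar slips under the lip with 1.5 mm to spare in height. Carried higher it runs onto the nose or rides over the lip and holds nothing.
- loop: Wire loop (bail) of 5 mm round steel: two legs 41 mm long, 36 mm over the outsides, 26 mm inside, joined at the end by a bar. Origin midway between the legs on its pin on the lever; x points along the legs to the bar. Light hinge friction: it keeps its angle to the lever where left. At the start it slants up towards the keeper. It can be gripped across the outsides of its legs.
- loop_bar (a point): Centre of the loop's bar (5 mm thick, along the case's y), 41 mm from the loop's pin.
- lever (a joint): Lever angle: 0 closed, flat on its rest, pointing to the case's back (-x); pi/2 upright; 1.8 to 2.1 at the start, leaning to the lid; at most 2.75. Light friction. Drawing the loop towards the latch swings the lever upright; drawing it away lays it to the lid. Hooked, pushing it down takes some 1 to 4 N at the tip, most near 0.9; below about 0.2 it is over centre and snaps down.
- lever_pivot (a point): Axis of the lever (along y), fixed to the case at x = 2 mm, 21 mm above the top. The loop's pin is on the lever 12 mm from this axis towards the tip (and 1 mm below, seen closed).
- lever_tip (a point): Outer face of the lever at its curled tip, 44 mm from the pivot, in the middle of its 22 mm width. The broad outer face (upper side when closed) lies 6 mm from the line pivot to tip; upright, it looks towards the lid.
- lever_rest: Small rest, 6 x 22 mm, on the latch's base plate, on which the closed lever lies. Origin on its top face, 30 mm behind the pivot, 15 mm above the case's top.
- brush_pot: Terracotta-coloured pot, 100 mm across the rim and 125 mm tall, with brushes standing in it to about 300 mm. Origin at the centre of its underside. A bystander near the case: not to be moved.
- spray_can: Spray can, 66 mm across, 200 mm tall, standing. Origin at the centre of its underside. A bystander near the case: not to be moved.
- tape_roll: Roll of tape lying flat, 100 mm across, 25 mm tall. Origin at the centre of its underside. A bystander near the case: not to be moved.
- tube_a: Paint tube lying on the table, 112 x 30 x 18 mm. Origin at the centre of its underside. A bystander near the case: not to be moved.
- tube_b: Second paint tube, the same size. Origin at the centre of its underside. A bystander near the case: not to be moved.
- staple_gun: Heavy staple gun lying on its side, about 150 x 110 x 30 mm. Origin at the centre of its underside. A bystander near the case: not to be moved.
- flat_brush: Flat brush lying on the table, 200 mm long, 20 mm thick. Origin at the centre of its underside. A bystander near the case: not to be moved.

How it is judged:
By the outcome, as a careful person would: the job done as asked, in the order asked, and still so for the second after the job is handed in, with the robot touching nothing.
It also fails if it takes over 59 s, if anything falls off the work surface, if the arm or the gripper's body presses on something with over 40 N, if the wrist force passes 120 N, or if a joint passes its speed limit or range.

## Working session

There is one attempt and no reset: what is moved stays moved. The work goes in short steps, Python scripts to look and compute and a tool call to move; the robot and the scene stay as the last step left them, time stands still between calls to the robot, and variables do not carry over. Pictures are saved under pics/ and viewed, at most 10 in all, crops included, and the job is handed in when it is done.

Besides the shell and the picture viewer there is one more tool, called after "Emit:" as a command line: name --argument value ..., lists and objects as JSON in quotes. play_rows: Moves the arm, as the interface text tells. Its arguments: {"type":"object","properties":{"commands":{"type":"array"},"force":{"type":"number"}},"required":["commands"]}

```bash
ls; mkdir -p pics; python3 - <<'E'
from workcell import *
import cv2,numpy as np
print(get_state())
ims=[]
for n in ["side","top"]:
    p,d=read_camera(n); np.savez("pics/"+n,p=p,d=d); print(n,camera_model(n)); ims.append(p)
cv2.imwrite("pics/a.png",cv2.resize(np.vstack(ims)[:,:,::-1],(768,1152))[:600]) 
for n,i in zip("st",ims): cv2.imwrite(f"pics/{n}1.png",cv2.resize(i[:,:,::-1],(800,600)))
E
```

```text
pics
{'t': 0.0, 'joints': array([-1.25020009,  0.53713788, -0.00442906,  1.53883188,  0.0026119 ,
        1.067288  , -0.07118377]), 'qd': array([-0.00047412,  0.00065937,  0.00067927,  0.00111032,  0.00042537,
       -0.00017237, -0.0005229 ]), 'tau': array([-5.68780288e-04, -5.70973349e+01,  9.90190543e-01, -2.51622230e+01,
       -5.62934380e-02,  1.75524509e-02,  1.75491841e-04]), 'tcp_pos': array([0.24499533, 0.60142312, 0.23787358]), 'ee_rot': array([-9.14813692e-05,  1.92152690e-01,  9.81364690e-01, -8.24682709e-04]), 'contact_force': array([-0.4376288 ,  0.11066224, -0.64448999]), 'moment': array([-0.06841625, -0.02433823,  0.03030688]), 'grip_force': 0.0, 'opening': 0.9970630954393467}
side {'vertical_fov': 43.49568275799793, 'cx': 261.0043493484701, 'cy': 199.93503437828076, 'T': array([[ 0.88869419, -0.36126835,  0.28232572,  0.87590576],
       [ 0.45838062,  0.68597485, -0.56508912, -0.62986929],
       [ 0.01048047,  0.63160406,  0.77522027,  1.04573981],
       [ 0.        ,  0.        ,  0.        ,  1.        ]])}
top {'vertical_fov': 42.9989397239788, 'cx': 250.17348929132507, 'cy': 188.08410887343143, 'T': array([[ 2.41659769e-03,  9.92994692e-01, -1.18134255e-01,
         4.06876230e-01],
       [-9.99796771e-01,  3.47904567e-05, -2.01597735e-02,
        -1.26397632e-02],
       [-2.00144382e-02,  1.18158965e-01,  9.92792970e-01,
         1.40730867e+00],
       [ 0.00000000e+00,  0.00000000e+00,  0.00000000e+00,
         1.00000000e+00]])}
```

View pics/s1.png

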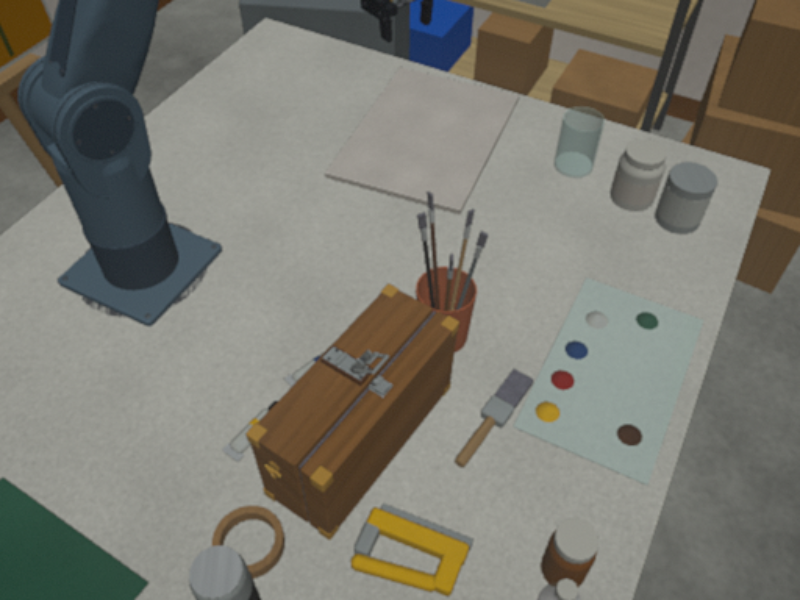

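View pics/t1.png

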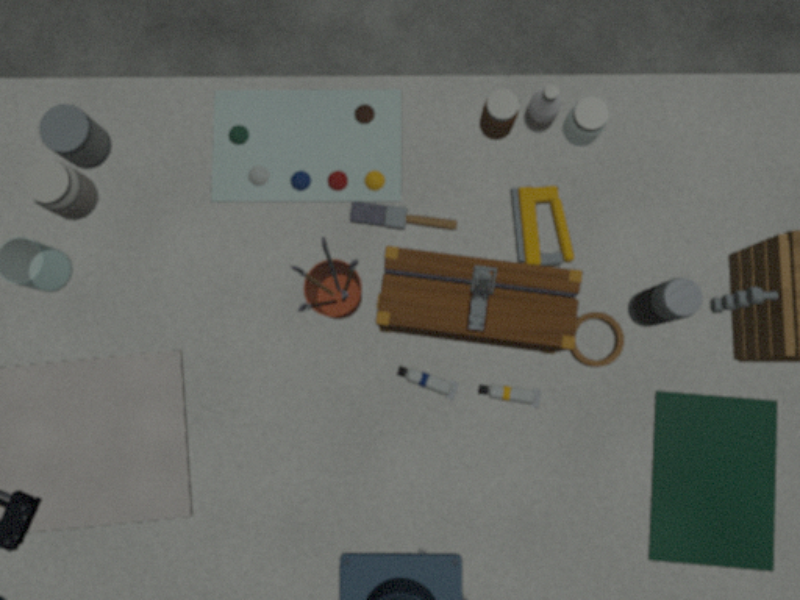

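The side view shows the case with its lid facing away from the robot and the latch at (365,365). The top view shows the brass corners at (391,254), (575,275), (383,318) and (568,343), the latch at (482,295), and the brush pot at (333,288).

```bash
cat > h.py <<'E'
from workcell import *
import cv2,numpy as np
from scipy.spatial.transform import Rotation as R
def f_of(m): return 192/np.tan(np.radians(m["vertical_fov"])/2)
def camT(name,st=None):
    m=camera_model(name)
    if name!="wrist": return m,m["T"]
    st=st or get_state()
    q=st["ee_rot"]; T=np.eye(4); T[:3,:3]=R.from_quat([*q[1:],q[0]]).as_matrix(); T[:3,3]=st["tcp_pos"]
    return m,T@m["tool_from_camera"]
def ray(m,T,u,v):
    f=f_of(m); d=np.array([(u-m["cx"])/f,-(v-m["cy"])/f,-1.0])
    return T[:3,3],T[:3,:3]@d
def onplane(m,T,u,v,z):
    o,d=ray(m,T,u,v); return o+d*(z-o[2])/d[2]
def proj(m,T,P):
    p=(np.linalg.inv(T)@np.append(P,1))[:3]; f=f_of(m); return np.array([m["cx"]-f*p[0]/p[2], m["cy"]+f*p[1]/p[2]])
E
python3 - <<'E'
from h import *
print({k:v for k,v in camera_model("wrist").items()})
for n in ["top","side"]:
    z=np.load(f"pics/{n}.npz"); p=z["p"]; m,T=camT(n)
    h=cv2.cvtColor(p,cv2.COLOR_RGB2HSV)
    k=cv2.inRange(h,(15,140,100),(30,255,255))
    N,l,s,c=cv2.connectedComponentsWithStats(k)
    for i in range(1,N):
        if s[i,4]>12:
            print(n,s[i],c[i].round(1),onplane(m,T,*c[i],.18).round(4), "d",z["d"][int(c[i][1]),int(c[i][0])])
E
```

```text
{'vertical_fov': 66.09294497220559, 'cx': 255.98637422893933, 'cy': 191.22259291409748, 'tool_from_camera': array([[ 1.35666698e-04,  9.46649264e-01,  3.22265657e-01,
         8.46811545e-02],
       [ 9.99999991e-01, -1.22399828e-04, -6.14306550e-05,
        -2.62391786e-04],
       [-1.87080235e-05,  3.22265662e-01, -9.46649271e-01,
        -1.46521339e-01],
       [ 0.00000000e+00,  0.00000000e+00,  0.00000000e+00,
         1.00000000e+00]])}
top [234 110  12  11 101] [239.5 115. ] [0.7432 0.0404 0.18  ] d 1.4221499
top [332 119  35  51 798] [346.2 141.5] [ 0.6727 -0.2328  0.18  ] d 1.4292165
top [247 158   8   8  47] [250.7 161.7] [0.6206 0.0112 0.18  ] d 1.2473352
top [364 173   8   8  47] [367.4 176.3] [ 0.5831 -0.2844  0.18  ] d 1.2322171
top [242 199   8   8  54] [245.2 202.7] [0.5157 0.0249 0.18  ] d 1.231811
top [360 215   8   8  54] [363.5 218.7] [ 0.4757 -0.2718  0.18  ] d 1.2203352
top [322 248   5   8  26] [323.9 251.4] [ 0.3942 -0.1717  0.18  ] d 1.3733895
side [245 183  10   8  50] [249.5 186.3] [0.5172 0.0256 0.18  ] d 1.1428214
side [281 202  13  11  88] [287.5 206.
[... 216 characters left out ...]
 12  14  57] [218.  246.1] [ 0.5374 -0.1555  0.18  ] d 1.0373422
side [186 243  50  52 312] [206.2 268.9] [ 0.5445 -0.2158  0.18  ] d 1.0001178
side [206 249  11   8  25] [210.9 252.5] [ 0.5323 -0.1767  0.18  ] d 1.0279773
side [343 258  15  12 136] [350.1 263.4] [ 0.8051 -0.0644  0.18  ] d 1.2032822
side [158 268  13  17 115] [163.8 275.7] [ 0.4761 -0.27    0.18  ] d 0.9865744
side [170 295  10  11  57] [174.6 300.1] [ 0.5266 -0.3058  0.18  ] d 1.011156
side [169 313   6   6  14] [171.9 315.6] [ 0.5403 -0.3361  0.18  ] d 1.1107541
side [ 225  325   75   56 1747] [265.2 354.2] [ 0.7353 -0.3205  0.18  ] d 1.0724689
side [204 338   9   6  22] [208.1 340.8] [ 0.6288 -0.3471  0.18  ] d 1.0730604
```

Emit:
play_rows --commands '[{"dz": 0.04},{"dx": 0.01,"dy": -0.02,"dz": 0.075,"wz": 0.03},{"dx": 0.025,"dy": -0.055,"dz": 0.09,"wz": 0.06},{"dx": 0.04,"dy": -0.09,"dz": 0.105,"wz": 0.09},{"dx": 0.055,"dy": -0.125,"dz": 0.12,"wz": 0.12},{"dx": 0.07,"dy": -0.16,"dz": 0.135,"wz": 0.16},{"dx": 0.085,"dy": -0.195,"dz": 0.15,"wz": 0.2},{"dx": 0.1,"dy": -0.23,"dz": 0.155,"wz": 0.253},{"dx": 0.115,"dy": -0.265,"dz": 0.155,"wz": 0.253},{"dx": 0.131,"dy": -0.3,"dz": 0.155,"wz": 0.253}]'

```text
invalid input
```

Emit:
play_rows --commands '[{"dx": 0.016,"dy": -0.036},{"dx": 0.032,"dy": -0.073},{"dx": 0.048,"dy": -0.11},{"dx": 0.064,"dy": -0.146},{"dx": 0.08,"dy": -0.182},{"dx": 0.096,"dy": -0.219},{"dx": 0.112,"dy": -0.256},{"dx": 0.128,"dy": -0.292},{"dx": 0.144,"dy": -0.329,"dz": -0.01},{"dx": 0.16,"dy": -0.365,"dz": -0.02}]'

```text
invalid input
```

Emit:
play_rows --commands '[{"dx": 0.016,"dy": -0.036,"dz": -0.01},{"dx": 0.031,"dy": -0.07,"dz": -0.015},{"dx": 0.031,"dy": -0.07,"dz": -0.015},{"dx": 0.031,"dy": -0.07,"dz": -0.015},{"dx": 0.031,"dy": -0.07,"dz": -0.015},{"dx": 0.031,"dy": -0.07,"dz": -0.015},{"dx": 0.031,"dy": -0.07,"dz": -0.015},{"dx": 0.031,"dy": -0.07,"dz": -0.015},{"dx": 0.031,"dy": -0.07,"dz": -0.015},{"dx": 0.031,"dy": -0.07,"dz": -0.015}]'

```text
invalid input
```

```bash
python3 - <<'E'
from h import *
st=get_state(); print(st["t"],st["tcp_pos"],st["ee_rot"],st["contact_force"])
p,d=read_camera("wrist"); np.savez("pics/w1",p=p,d=d,pos=st["tcp_pos"],q=st["ee_rot"])
g=cv2.convertScaleAbs(p[:,:,::-1],alpha=1.4,beta=10)
cv2.imwrite("pics/w1.png",cv2.resize(g,(800,600),interpolation=cv2.INTER_CUBIC))
m,T=camT("wrist",st)
o=np.array([.547,-.1305,0]);ex=np.array([.991,-.1336,0])
for x,z in [(0,.18),(2,.201),(36,.19)]: print(x,z,proj(m,T,o+ex*x/1000+[0,0,z]))
E
```

```text
0.1 [0.24500312 0.60149471 0.23796573] [-7.89394184e-05  1.92140416e-01  9.81367171e-01 -7.28236468e-04] [-0.65338783  0.41647257  0.27673821]
0 0.18 [-159.1960981   588.87798239]
2 0.201 [-179.78707717  615.60280439]
36 0.19 [-150.79753738  613.69898642]
```

Emit:
play_rows --commands '[{"dx": 0,"dy": 0,"dz": 0.04,"wx": 0,"wy": 0,"wz": 0,"claw": 0.088},{"dx": 0.01,"dy": -0.02,"dz": 0.075,"wx": 0,"wy": 0,"wz": 0.03,"claw": 0.088},{"dx": 0.025,"dy": -0.055,"dz": 0.09,"wx": 0,"wy": 0,"wz": 0.06,"claw": 0.088},{"dx": 0.04,"dy": -0.09,"dz": 0.105,"wx": 0,"wy": 0,"wz": 0.09,"claw": 0.088},{"dx": 0.055,"dy": -0.125,"dz": 0.12,"wx": 0,"wy": 0,"wz": 0.12,"claw": 0.088},{"dx": 0.07,"dy": -0.16,"dz": 0.135,"wx": 0,"wy": 0,"wz": 0.16,"claw": 0.088},{"dx": 0.085,"dy": -0.195,"dz": 0.15,"wx": 0,"wy": 0,"wz": 0.2,"claw": 0.088},{"dx": 0.1,"dy": -0.23,"dz": 0.155,"wx": 0,"wy": 0,"wz": 0.253,"claw": 0.088},{"dx": 0.115,"dy": -0.265,"dz": 0.155,"wx": 0,"wy": 0,"wz": 0.253,"claw": 0.088},{"dx": 0.131,"dy": -0.3,"dz": 0.155,"wx": 0,"wy": 0,"wz": 0.253,"claw": 0.088}]' --force 5

```text
t: 0.98
tcp_pos: [0.3765, 0.3002, 0.3942]
ee_rot: [0.0, 0.067, 0.998, 0.0]
contact_force: [1.6, 0.0, -0.4]
opening: 0.996
grip_force: 0.0
```

Emit:
play_rows --commands '[{"dx": 0.016,"dy": -0.036,"dz": 0,"wx": 0,"wy": 0,"wz": 0,"claw": 0.088},{"dx": 0.032,"dy": -0.073,"dz": 0,"wx": 0,"wy": 0,"wz": 0,"claw": 0.088},{"dx": 0.048,"dy": -0.11,"dz": 0,"wx": 0,"wy": 0,"wz": 0,"claw": 0.088},{"dx": 0.064,"dy": -0.146,"dz": 0,"wx": 0,"wy": 0,"wz": 0,"claw": 0.088},{"dx": 0.08,"dy": -0.182,"dz": 0,"wx": 0,"wy": 0,"wz": 0,"claw": 0.088},{"dx": 0.096,"dy": -0.219,"dz": 0,"wx": 0,"wy": 0,"wz": 0,"claw": 0.088},{"dx": 0.112,"dy": -0.256,"dz": 0,"wx": 0,"wy": 0,"wz": 0,"claw": 0.088},{"dx": 0.128,"dy": -0.292,"dz": 0,"wx": 0,"wy": 0,"wz": 0,"claw": 0.088},{"dx": 0.144,"dy": -0.329,"dz": -0.01,"wx": 0,"wy": 0,"wz": 0,"claw": 0.088},{"dx": 0.16,"dy": -0.365,"dz": -0.02,"wx": 0,"wy": 0,"wz": 0,"claw": 0.088}]'

```text
t: 1.82
tcp_pos: [0.5368, -0.0651, 0.374]
ee_rot: [0.001, 0.067, 0.998, 0.0]
contact_force: [0.0, 0.6, -0.0]
opening: 0.999
grip_force: 0.0
```

Emit:
play_rows --commands '[{"dx": 0.016,"dy": -0.036,"dz": -0.01,"wx": 0,"wy": 0,"wz": 0,"claw": 0.088},{"dx": 0.031,"dy": -0.068,"dz": -0.015,"wx": 0,"wy": 0,"wz": 0,"claw": 0.088},{"dx": 0.031,"dy": -0.068,"dz": -0.015,"wx": 0,"wy": 0,"wz": 0,"claw": 0.088},{"dx": 0.031,"dy": -0.068,"dz": -0.015,"wx": 0,"wy": 0,"wz": 0,"claw": 0.088},{"dx": 0.031,"dy": -0.068,"dz": -0.015,"wx": 0,"wy": 0,"wz": 0,"claw": 0.088},{"dx": 0.031,"dy": -0.068,"dz": -0.015,"wx": 0,"wy": 0,"wz": 0,"claw": 0.088},{"dx": 0.031,"dy": -0.068,"dz": -0.015,"wx": 0,"wy": 0,"wz": 0,"claw": 0.088},{"dx": 0.031,"dy": -0.068,"dz": -0.015,"wx": 0,"wy": 0,"wz": 0,"claw": 0.088},{"dx": 0.031,"dy": -0.068,"dz": -0.015,"wx": 0,"wy": 0,"wz": 0,"claw": 0.088},{"dx": 0.031,"dy": -0.068,"dz": -0.015,"wx": 0,"wy": 0,"wz": 0,"claw": 0.088}]'

```text
t: 2.65
tcp_pos: [0.5672, -0.1305, 0.359]
ee_rot: [0.0, 0.066, 0.998, 0.0]
contact_force: [-0.2, 0.4, 0.8]
opening: 1.001
grip_force: 0.0
```

```bash
python3 - <<'E'
from h import *
st=get_state(); print(st["t"],st["tcp_pos"],st["ee_rot"],st["contact_force"])
p,d=read_camera("wrist"); np.savez("pics/w1",p=p,d=d,pos=st["tcp_pos"],q=st["ee_rot"])
g=cv2.convertScaleAbs(p[:,:,::-1],alpha=1.4,beta=10)
cv2.imwrite("pics/w1.png",cv2.resize(g,(800,600),interpolation=cv2.INTER_CUBIC))
m,T=camT("wrist",st)
o=np.array([.547,-.1305,0]);ex=np.array([.991,-.1336,0])
for x,z in [(0,.18),(2,.201),(36,.19)]: print(x,z,proj(m,T,o+ex*x/1000+[0,0,z]))
E
```

```text
2.65 [ 0.56718161 -0.13048518  0.3589564 ] [1.94604654e-04 6.64040091e-02 9.97792790e-01 1.37168797e-04] [-0.19957274  0.38304993  0.77890998]
0 0.18 [253.6276813  152.03655841]
2 0.201 [253.48432521 157.86304469]
36 0.19 [253.60577217 185.53938309]
```

```bash
python3 - <<'E'
from h import *
z=np.load("pics/w1.npz"); g=cv2.convertScaleAbs(z["p"][110:230,180:330,::-1],alpha=1.5,beta=15)
cv2.imwrite("pics/w1c.png",cv2.resize(g,(750,600),interpolation=cv2.INTER_CUBIC))
E
```

```text
(no output)
```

View pics/w1c.png

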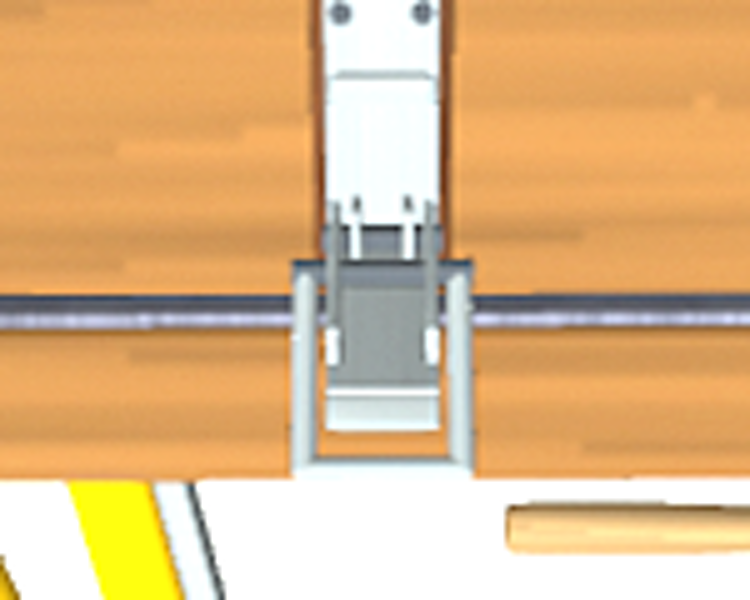

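The crop shows the loop: its legs are at wrist columns 241 and 272, its bar at row 203 and its pin at row 164. The lever lies inside the loop and hides the keeper, and the seam is at row 172.

```bash
python3 - <<'E'
from h import *
z=np.load("pics/w1.npz"); d=z["d"]; st=dict(tcp_pos=z["pos"],ee_rot=z["q"]); m,T=camT("wrist",st)
o=np.array([.547,-.1305,0]);ex=np.array([.991,-.1336,0]);ey=np.array([.1336,.991,0])
def P(u,v):
    O,D=ray(m,T,u,v); w=O+D*d[int(round(v)),int(round(u))]-o; return (np.array([w@ex,w@ey,w[2]])*1000).round(1)
print("legs");
for v in range(164,205,4): print(v,[P(u,v) for u in (240,241,242,271,272,273)])
print("mid")
for v in range(120,212,3): print(v,P(256,v))
print("side wood");
for v in range(120,215,6): print(v,P(215,v),P(300,v))
# seam & edges at several columns
E
```

```text
legs
164 [array([  5.1, -13.5, 215.5]), array([  5.1, -12.5, 215.4]), array([  5.1, -11.4, 215.6]), array([  5.1,  17.7, 215.3]), array([  4.9,  18.7, 216.3]), array([  4.9,  19.7, 216.1])]
168 [array([  8.8, -13.4, 217.3]), array([  8.8, -12.4, 217.4]), array([  8.9, -11.4, 216.8]), array([  8.6,  17.7, 217.8]), array([  8.6,  18.7, 218.1]), array([  9. ,  19.8, 216.4])]
172 [array([ 12.4, -13.4, 219.3]), array([ 12.3, -12.4, 219.6]), array([ 12.7, -11.4, 218.3]), array([ 11.9,  17.6, 221.1]), array([ 12.4,  18.7, 219.3]), array([ 12.4,  19.7, 219.1])]
176 [array([ 15.9, -13.3, 221.8]), array([ 16. , -12.3, 221.4]), array([ 15.8, -11.3, 222. ]), array([ 15.7,  17.6, 222.2]), array([ 15.6,  18.6, 222.4]), array([ 16.2,  19.7, 220.6])]
180 [array([ 19.1, -13.2, 225. ]), array([ 19.3, -12.3, 224.2]), array([ 19.4, -11.3, 223.9]), array([ 19. ,  17.5, 225.1]), array([ 19. ,  18.5, 225.2]), array([ 19.6,  19.6, 223.2])]
184 [array([ 22.8, -13.2, 226.2]), array([ 22.6, -12.2, 226.9]), array([ 23. , -11.3, 225.6]), array([ 22.4,  17.5, 227.5]), array([ 22.9,  18.5, 226. ]), array([ 22.5,  
[... 1713 characters left out ...]
 [-34.8 -41.6 179.8] [-35.1  49.7 181.6]
126 [-28.5 -41.7 180.5] [-28.8  49.9 182.4]
132 [-22.2 -41.9 181.1] [-22.2  50.6 180.2]
138 [-15.6 -42.3 180.3] [-15.7  50.9 180.2]
144 [ -9.1 -42.5 180.9] [ -9.3  51.  181.4]
150 [ -2.4 -42.8 181. ] [ -2.5  51.5 180.6]
156 [  4.6 -43.3 179.9] [  4.3  51.8 180.5]
162 [ 11.4 -43.6 179.9] [ 10.9  52.  181.7]
168 [ 18.5 -43.9 179.6] [ 18.   52.5 180.8]
174 [ 25.8 -44.4 178.6] [ 26.   53.3 177.5]
180 [ 32.1 -44.3 181.4] [ 32.   53.1 181.3]
186 [ 39.9 -44.8 179.7] [ 39.6  53.6 180.3]
192 [ 47.3 -45.2 179.4] [ 47.2  54.1 179.6]
198 [ 54.5 -45.4 180.3] [ 54.5  54.4 179.9]
204 [ 62.2 -45.8 179.9] [ 62.7  55.  178.2]
210 [135.5 -69.8  21.1] [143.5  84.    1.3]
```

```bash
python3 - <<'E'
from h import *
z=np.load("pics/w1.npz"); d=z["d"]; st=dict(tcp_pos=z["pos"],ee_rot=z["q"]); m,T=camT("wrist",st)
o=np.array([.5474,-.1275,0]);ex=np.array([.991,-.1336,0]);ey=np.array([.1336,.991,0])
p=z["p"]; O=T[:3,3]
def C(w): w=w-o; return np.array([w@ex,w@ey,w[2]])*1000
r=[]
for u in list(range(190,235,3))+list(range(285,325,3)):
    zz=np.array([ (lambda D:(O+D*d[v,u])[2])(ray(m,T,u,v)[1]) for v in range(60,230)])
    top=np.where(zz>.165)[0]+60
    a=C(onplane(m,T,u,top[0]-.5,.18)); b=C(onplane(m,T,u,top[-1]+.5,.18))
    r.append((u,a[1],a[0],b[0]))
r=np.array(r); print(r.round(1)); print(np.median(r[:,3]-r[:,2]), np.median(r[:,2]),np.median(r[:,3]), np.polyfit(r[:,1],r[:,2],1),np.polyfit(r[:,1],r[:,3],1))
# seam
for u in (215,300): print([(v,p[v,u].tolist(),C(onplane(m,T,u,v,.18))[0].round(1)) for v in range(166,180)])
z=np.load("pics/side.npz"); m,T=camT("side"); print(proj(m,T,o+ex*.036+[0,0,.19]))
g=z["p"][195:285,190:290,::-1]; cv2.imwrite("pics/sc.png",cv2.resize(cv2.convertScaleAbs(g,alpha=1.4,beta=10),(660,594),interpolation=cv2.INTER_CUBIC))
E
```

```text
[[190.  -69.5 -62.8  65.4]
 [193.  -66.3 -62.8  65.4]
 [196.  -63.2 -62.9  65.4]
 [199.  -60.1 -62.9  65.4]
 [202.  -56.9 -62.9  65.4]
 [205.  -53.8 -62.9  65.4]
 [208.  -50.1 -74.6  65.3]
 [211.  -47.5 -62.9  86.1]
 [214.  -43.6 -79.4  65.3]
 [217.  -41.2 -62.9  65.3]
 [220.  -38.1 -62.9  65.3]
 [223.  -35.  -62.9  65.3]
 [226.  -31.8 -62.9  65.3]
 [229.  -28.7 -62.9  65.3]
 [232.  -25.6 -62.9  65.3]
 [285.   29.9 -63.   64. ]
 [288.   33.  -63.   64. ]
 [291.   36.1 -63.   64. ]
 [294.   39.3 -63.   64. ]
 [297.   42.4 -63.   64. ]
 [300.   45.6 -63.   64. ]
 [303.   48.7 -63.   63.9]
 [306.   51.8 -63.   63.9]
 [309.   55.  -63.   63.9]
 [312.   58.1 -63.   63.9]
 [315.   61.2 -63.   63.9]
 [318.   64.4 -63.   63.9]
 [321.   67.5 -63.   91.3]
 [324.   70.5 -65.   66.5]]
128.21314147278815 -62.96941694347609 65.32373520985146 [ 1.44718686e-02 -6.39692537e+01] [8.01088103e-04 6.64185090e+01]
[(166, [146, 101, 52], np.float64(16.0)), (167, [150, 103, 51], np.float64(17.2)), (168, [145, 99, 57], np.float64(18.4)), (169, [41, 49, 63], np.float64(19.5)), (170, [51, 53, 60], np.float64(2
[... 256 characters left out ...]
21, 85, 43], np.float64(29.0)), (178, [132, 92, 49], np.float64(30.2)), (179, [131, 90, 49], np.float64(31.4))]
[(166, [146, 101, 52], np.float64(15.9)), (167, [142, 98, 52], np.float64(17.1)), (168, [109, 82, 56], np.float64(18.2)), (169, [44, 50, 62], np.float64(19.4)), (170, [50, 50, 57], np.float64(20.6)), (171, [53, 55, 61], np.float64(21.8)), (172, [79, 81, 92], np.float64(22.9)), (173, [116, 119, 136], np.float64(24.1)), (174, [105, 106, 121], np.float64(25.3)), (175, [85, 61, 38], np.float64(26.5)), (176, [112, 76, 36], np.float64(27.7)), (177, [128, 90, 47], np.float64(28.9)), (178, [138, 97, 51], np.float64(30.1)), (179, [135, 95, 50], np.float64(31.3))]
[241.73159503 243.69046707]
```

View pics/sc.png

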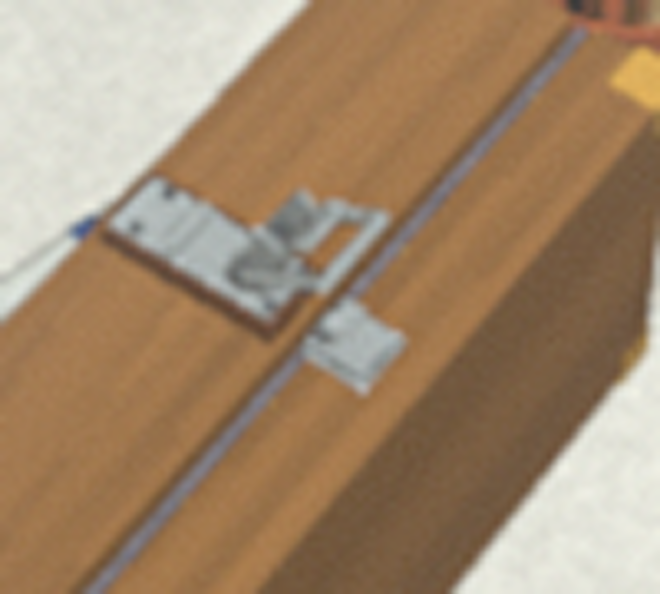

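The side crop shows the keeper plate just beyond the seam. Its far edge runs from (365,390) to (405,345) in crop pixels, and the loop stands above and behind it.

```bash
python3 - <<'E'
from h import *
m,T=camT("side"); o=np.array([.5465,-.1274,0]);ex=np.array([.991,-.1336,0]);ey=np.array([.1336,.991,0])
def C(w): w=w-o; return (np.array([w@ex,w@ey,w[2]])*1000).round(1)
for n,u,v in [("farA",365,388),("farB",405,345),("nearA",302,345),("nearB",338,298)]:
    for z in (.184,.1875,.191): print(n,z,C(onplane(m,T,190+u/6.6,195+v/6.6,z)))
for n,u,v in [("seam_body_lo",90,585),("lidedge lo",265,590),("lidedge",640,150),("baseBack",155,175),("baseback2",105,222)]: print(n,C(onplane(m,T,190+u/6.6,195+v/6.6,.18)))
E
```

```text
farA 0.184 [ 55.8 -13.1 184. ]
farA 0.1875 [ 57.2 -14.9 187.5]
farA 0.191 [ 58.5 -16.7 191. ]
farB 0.184 [ 56.6   7.7 184. ]
farB 0.1875 [ 58.    5.8 187.5]
farB 0.191 [ 59.4   4.  191. ]
nearA 0.184 [ 29.5 -11.6 184. ]
nearA 0.1875 [ 30.9 -13.4 187.5]
nearA 0.191 [ 32.4 -15.2 191. ]
nearB 0.184 [ 28.    9.9 184. ]
nearB 0.1875 [ 29.5   8.1 187.5]
nearB 0.191 [ 31.    6.2 191. ]
seam_body_lo [  27.5 -117.8  180. ]
lidedge lo [ 72.5 -88.1 180. ]
lidedge [ 74.1 120.9 180. ]
baseBack [-54.1  16.7 180. ]
baseback2 [-55.5  -8.3 180. ]
```

Emit:
play_rows --commands '[{"dx": 0.003,"dy": 0,"dz": -0.03,"wx": 0,"wy": 0,"wz": 0,"claw": 0.088},{"dx": 0.006,"dy": -0.001,"dz": -0.06,"wx": 0,"wy": 0,"wz": 0,"claw": 0.08},{"dx": 0.009,"dy": -0.001,"dz": -0.085,"wx": 0,"wy": 0,"wz": 0,"claw": 0.07},{"dx": 0.0115,"dy": -0.001,"dz": -0.105,"wx": 0,"wy": 0,"wz": 0,"claw": 0.065},{"dx": 0.0115,"dy": -0.001,"dz": -0.12,"wx": 0,"wy": 0,"wz": 0,"claw": 0.06},{"dx": 0.0115,"dy": -0.001,"dz": -0.13,"wx": 0,"wy": 0,"wz": 0,"claw": 0.06},{"dx": 0.0115,"dy": -0.001,"dz": -0.135,"wx": 0,"wy": 0,"wz": 0,"claw": 0.055},{"dx": 0.0115,"dy": -0.001,"dz": -0.135,"wx": 0,"wy": 0,"wz": 0,"claw": 0.05},{"dx": 0.0115,"dy": -0.001,"dz": -0.135,"wx": 0,"wy": 0,"wz": 0,"claw": 0.05},{"dx": 0.0115,"dy": -0.001,"dz": -0.135,"wx": 0,"wy": 0,"wz": 0,"claw": 0.05}]'

```text
t: 3.53
tcp_pos: [0.5794, -0.1323, 0.2249]
ee_rot: [0.001, 0.067, 0.998, -0.0]
contact_force: [0.2, -0.4, 0.7]
opening: 0.564
grip_force: 0.0
```

```bash
cat >> h.py <<'E'
o=np.array([.5465,-.1274,0]);ex=np.array([.991,-.1336,0]);ey=np.array([.1336,.991,0])
def C(w): w=w-o; return (np.array([w@ex,w@ey,w[2]-.18])*1000).round(1)
def snap(n,crop=None,size=(800,600)):
    st=get_state(); p,d=read_camera("wrist"); m,T=camT("wrist",st)
    g=cv2.convertScaleAbs(p[:,:,::-1],alpha=1.3,beta=15)
    if crop: a,b,c,e=crop; g=g[b:e,a:c]
    cv2.imwrite(f"pics/{n}.png",cv2.resize(g,size,interpolation=cv2.INTER_CUBIC))
    np.savez(f"pics/{n}",p=p,d=d); 
    print("t",st["t"],"tcpC",C(st["tcp_pos"]),"F",st["contact_force"].round(2),"open",st["opening"])
    def P(u,v): O,D=ray(m,T,u,v); return C(O+D*d[int(round(v)),int(round(u))])
    return p,d,P
E
python3 - <<'E'
from h import *
p,d,P=snap("w2")
E
```

```text
t 3.5333 tcpC [33.2 -0.4 44.9] F [ 0.23 -0.42  0.74] open 0.5644992333060295
```

View pics/w2.png

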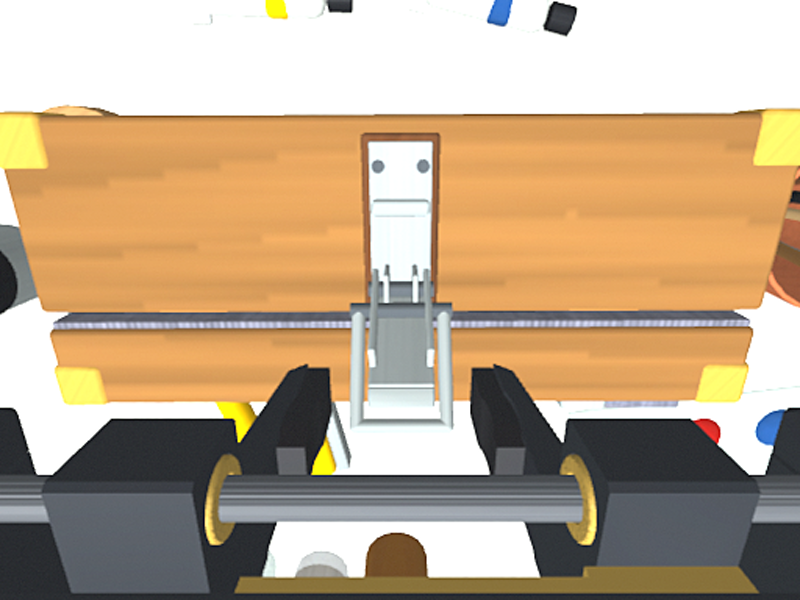

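The open fingers straddle the loop: the legs are at columns 358 and 444, and the pads at 328 and 472, so it is well centred.

Emit:
play_rows --commands '[{"dx": 0,"dy": 0,"dz": 0,"wx": 0,"wy": 0,"wz": 0,"claw": 0.042},{"dx": 0,"dy": 0,"dz": 0,"wx": 0,"wy": 0,"wz": 0,"claw": 0.038},{"dx": 0,"dy": 0,"dz": 0,"wx": 0,"wy": 0,"wz": 0,"claw": 0.034},{"dx": 0,"dy": 0,"dz": 0,"wx": 0,"wy": 0,"wz": 0,"claw": 0.032},{"dx": 0,"dy": 0,"dz": 0,"wx": 0,"wy": 0,"wz": 0,"claw": 0.03},{"dx": 0,"dy": 0,"dz": 0,"wx": 0,"wy": 0,"wz": 0,"claw": 0.03},{"dx": 0,"dy": 0,"dz": 0,"wx": 0,"wy": 0,"wz": 0,"claw": 0.03},{"dx": 0,"dy": 0,"dz": 0,"wx": 0,"wy": 0,"wz": 0,"claw": 0.03},{"dx": 0,"dy": 0,"dz": 0,"wx": 0,"wy": 0,"wz": 0,"claw": 0.03},{"dx": 0,"dy": 0,"dz": 0,"wx": 0,"wy": 0,"wz": 0,"claw": 0.03}]' --force 6

```text
t: 4.42
tcp_pos: [0.5791, -0.132, 0.224]
ee_rot: [0.0, 0.067, 0.998, -0.0]
contact_force: [1.7, 1.5, 2.3]
opening: 0.403
grip_force: 6.0
```

```bash
cat >> h.py <<'E'
PV=np.array([2.,21.]); 
def link(B,s=9.6,h=6.2):
    B=np.array(B,float); r=np.hypot(12,1); v=B-PV; D=np.hypot(*v); b=np.arctan2(v[1],v[0])
    c=(r*r+D*D-41**2)/(2*r*D); th=b+np.arccos(np.clip(c,-1,1)); pin=PV+r*np.array([np.cos(th),np.sin(th)])
    a=np.pi+np.arctan2(1,12)-th; u=(B-pin)/np.hypot(*(B-pin)); G=B-s*u
    return a,np.arctan2(u[1],u[0]),G-[0,h],pin
E
python3 - <<'E'
from h import *
t0=link((40.9,55.5))[2]
for B in [(40.9,55.5),(43,47),(45,38),(45,30),(45,24),(45,20),(45,16),(45,12),(45,9),(45,6.7),(40,10),(36,10.2),(34,10.2)]:
    a,ph,t,pin=link(B); dt=t-t0; w=ex*dt[0]; print(B,"a%.2f ph%.2f"%(a,ph),"tcp",t.round(1),"d",w[:2].round(1),dt[1].round(1))
E
```

```text
(40.9, 55.5) a2.13 ph0.62 tcp [33.1 43.7] d [ 0. -0.] 0.0
(43, 47) a1.87 ph0.35 tcp [34.  37.5] d [ 0.9 -0.1] -6.3
(45, 38) a1.85 ph0.13 tcp [35.5 30.6] d [ 2.4 -0.3] -13.1
(45, 30) a1.83 ph-0.07 tcp [35.4 24.5] d [ 2.3 -0.3] -19.3
(45, 24) a1.90 ph-0.21 tcp [35.6 19.8] d [ 2.5 -0.3] -23.9
(45, 20) a1.99 ph-0.31 tcp [35.8 16.7] d [ 2.7 -0.4] -27.0
(45, 16) a2.10 ph-0.40 tcp [36.1 13.5] d [ 3.  -0.4] -30.2
(45, 12) a2.24 ph-0.48 tcp [36.5 10.3] d [ 3.4 -0.5] -33.5
(45, 9) a2.37 ph-0.54 tcp [36.8  7.7] d [ 3.7 -0.5] -36.0
(45, 6.7) a2.47 ph-0.58 tcp [37.   5.8] d [ 3.9 -0.5] -37.9
(40, 10) a1.97 ph-0.58 tcp [32.   9.1] d [-1.1  0.1] -34.7
(36, 10.2) a1.65 ph-0.59 tcp [28.   9.3] d [-5.   0.7] -34.4
(34, 10.2) a1.47 ph-0.59 tcp [26.   9.3] d [-7.   0.9] -34.4
```

Emit:
play_rows --commands '[{"dx": 0.0004,"dy": 0,"dz": -0.003,"wx": 0,"wy": 0,"wz": 0,"claw": 0.03},{"dx": 0.0009,"dy": -0.0001,"dz": -0.006,"wx": 0,"wy": 0,"wz": 0,"claw": 0.03},{"dx": 0.0016,"dy": -0.0002,"dz": -0.0095,"wx": 0,"wy": 0,"wz": 0,"claw": 0.03},{"dx": 0.0024,"dy": -0.0003,"dz": -0.013,"wx": 0,"wy": 0,"wz": 0,"claw": 0.03},{"dx": 0.0024,"dy": -0.0003,"dz": -0.0165,"wx": 0,"wy": 0,"wz": 0,"claw": 0.03},{"dx": 0.0024,"dy": -0.0003,"dz": -0.02,"wx": 0,"wy": 0,"wz": 0,"claw": 0.03},{"dx": 0.0025,"dy": -0.0003,"dz": -0.0235,"wx": 0,"wy": 0,"wz": 0,"claw": 0.03},{"dx": 0.0027,"dy": -0.0004,"dz": -0.027,"wx": 0,"wy": 0,"wz": 0,"claw": 0.03},{"dx": 0.0027,"dy": -0.0004,"dz": -0.027,"wx": 0,"wy": 0,"wz": 0,"claw": 0.03},{"dx": 0.0027,"dy": -0.0004,"dz": -0.027,"wx": 0,"wy": 0,"wz": 0,"claw": 0.03}]'

```text
t: 5.25
tcp_pos: [0.5808, -0.1323, 0.1961]
ee_rot: [-0.001, 0.067, 0.998, 0.0]
contact_force: [1.6, 1.0, -1.1]
opening: 0.405
grip_force: 6.0
```

```bash
python3 - <<'E'
from h import *
p,d,P=snap("w3",(190,150,322,290),(566,600))
E
```

```text
t 5.25 tcpC [34.6 -0.2 16.1] F [ 1.58  1.04 -1.13] open 0.40516246974689124
```

View pics/w3.png

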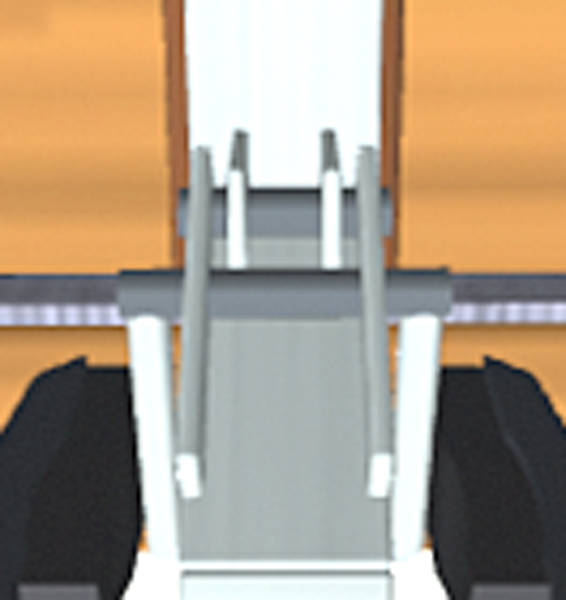

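The legs run down from the pin between the pads, at crop columns about 150 and 415, and the lever hides the bar. Next I fit the leg line from depth.

```bash
cat >> h.py <<'E'
def legfit(P):
    L=[]
    for y in range(330,580,12):
        v=150+y/4.286
        for xa,xb in ((148,162),(424,408)):
            x=xa+(xb-xa)*(y-330)/250
            q=P(190+x/4.286,v); L.append(q)
    return np.array(L)
E
python3 - <<'E'
from h import *
st=get_state(); z=np.load("pics/w3.npz"); m,T=camT("wrist",st); d=z["d"]
def P(u,v): O,D=ray(m,T,u,v); return C(O+D*d[int(round(v)),int(round(u))])
L=legfit(P); print(L[::2]); print(L[1::2])
E
```

```text
[[  12.3  -15.5   33.1]
 [  13.5  -15.4   33.8]
 [  15.5  -15.5   32.7]
 [  17.   -15.5   32.9]
 [  19.2  -15.6   31.6]
 [  20.6  -15.6   31.8]
 [  22.5  -15.6   31.3]
 [  24.   -15.6   31.4]
 [  26.6  -15.7   29.7]
 [  27.8  -15.6   30.4]
 [  30.   -15.7   29.4]
 [  31.9  -15.7   29.1]
 [  33.6  -15.7   29. ]
 [  35.8  -15.8   28.1]
 [  38.3  -15.9   26.9]
 [  40.1  -15.9   26.8]
 [  42.   -15.9   26.5]
 [  44.2  -15.9   25.8]
 [  46.6  -16.    25. ]
 [  48.1  -15.9   25.5]
 [ 198.3  -38.9 -178.9]]
[[  12.2   15.6   33.4]
 [  13.7   15.5   33.4]
 [  15.8   15.7   32.2]
 [  16.8   15.5   33.2]
 [  19.1   15.6   31.8]
 [  21.    15.7   31.1]
 [  22.5   15.6   31.2]
 [  24.6   15.7   30.3]
 [  26.2   15.7   30.3]
 [  27.6   15.6   30.6]
 [  30.4   15.8   28.7]
 [  32.2   15.8   28.5]
 [  34.4   15.9   27.6]
 [  36.1   15.8   27.6]
 [  37.7   15.8   27.7]
 [  40.8   16.    25.7]
 [  41.8   15.8   26.7]
 [  45.    16.    24.6]
 [  47.3   16.1   23.9]
 [  49.1   16.    23.9]
 [ 198.6   39.9 -179.3]]
```

```bash
python3 - <<'E'
from h import *
t0=link((46.8,22.3),12.4,9.5)[2]; print(t0)
for B in [(46.8,22.3),(45,19),(44.5,15),(44.5,13),(44.5,11),(44.5,9),(44.5,7),(44.5,5),(40,10),(36,10.2),(34,10.2)]:
    a,ph,t,pin=link(B,12.4,9.5); dt=t-t0; w=ex*dt[0]; print(B,"a%.2f ph%.2f"%(a,ph),"tcp",t.round(1),"d",w[:2].round(1),dt[1].round(1))
E
```

```text
[34.75009455 15.72570992]
(46.8, 22.3) a2.08 ph-0.24 tcp [34.8 15.7] d [ 0. -0.] 0.0
(45, 19) a2.01 ph-0.33 tcp [33.3 13.5] d [-1.5  0.2] -2.2
(44.5, 15) a2.09 ph-0.42 tcp [33.2 10.6] d [-1.5  0.2] -5.1
(44.5, 13) a2.17 ph-0.47 tcp [33.4  9.1] d [-1.3  0.2] -6.6
(44.5, 11) a2.24 ph-0.51 tcp [33.7  7.5] d [-1.1  0.1] -8.2
(44.5, 9) a2.33 ph-0.55 tcp [33.9  6. ] d [-0.8  0.1] -9.8
(44.5, 7) a2.42 ph-0.59 tcp [34.2  4.4] d [-0.6  0.1] -11.4
(44.5, 5) a2.52 ph-0.62 tcp [34.4  2.7] d [-0.3  0. ] -13.0
(40, 10) a1.97 ph-0.58 tcp [29.6  7.3] d [-5.1  0.7] -8.4
(36, 10.2) a1.65 ph-0.59 tcp [25.7  7.6] d [-9.   1.2] -8.1
(34, 10.2) a1.47 ph-0.59 tcp [23.7  7.5] d [-11.    1.5] -8.2
```

Emit:
play_rows --commands '[{"dx": -0.0005,"dy": 0.0001,"dz": -0.0007,"wx": 0,"wy": 0,"wz": 0,"claw": 0.03},{"dx": -0.001,"dy": 0.0001,"dz": -0.0014,"wx": 0,"wy": 0,"wz": 0,"claw": 0.03},{"dx": -0.0015,"dy": 0.0002,"dz": -0.0022,"wx": 0,"wy": 0,"wz": 0,"claw": 0.03},{"dx": -0.0015,"dy": 0.0002,"dz": -0.003,"wx": 0,"wy": 0,"wz": 0,"claw": 0.03},{"dx": -0.0015,"dy": 0.0002,"dz": -0.0038,"wx": 0,"wy": 0,"wz": 0,"claw": 0.03},{"dx": -0.0015,"dy": 0.0002,"dz": -0.0045,"wx": 0,"wy": 0,"wz": 0,"claw": 0.03},{"dx": -0.0015,"dy": 0.0002,"dz": -0.005,"wx": 0,"wy": 0,"wz": 0,"claw": 0.03},{"dx": -0.0015,"dy": 0.0002,"dz": -0.005,"wx": 0,"wy": 0,"wz": 0,"claw": 0.03},{"dx": -0.0015,"dy": 0.0002,"dz": -0.005,"wx": 0,"wy": 0,"wz": 0,"claw": 0.03},{"dx": -0.0015,"dy": 0.0002,"dz": -0.005,"wx": 0,"wy": 0,"wz": 0,"claw": 0.03}]'

```text
t: 6.13
tcp_pos: [0.5799, -0.1321, 0.1916]
ee_rot: [0.0, 0.067, 0.998, 0.0]
contact_force: [2.8, 2.1, 0.2]
opening: 0.404
grip_force: 6.0
```

```bash
cat >> h.py <<'E'
def measure(n):
    p,d,P=snap(n,(190,150,322,290),(566,600)); tc=C(get_state()["tcp_pos"])
    A=[]
    for u in list(range(222,229))+list(range(284,292)):
        for v in range(224,288): A.append(P(u,v))
    A=np.array(A); A=A[(np.abs(np.abs(A[:,1])-15.6)<1.6)&(A[:,0]>12)&(A[:,0]<52)&(A[:,2]>5)&(A[:,2]<45)]
    k,c=np.polyfit(A[:,0],A[:,2],1)
    for _ in range(5):
        r=A[:,2]-k*A[:,0]-c; B=A[np.abs(r)<1.5]; k,c=np.polyfit(B[:,0],B[:,2],1)
    ph=np.arctan(k); print("n",len(B),"xmax",B[:,0].max(),"slope",round(ph,3),"centre z at tcp x",round(k*tc[0]+c-2.5/np.cos(ph),1))
    # pin: intersection with circle, via link consistency
    xs=np.linspace(0,14,141); zs=k*xs+c-2.5/np.cos(ph); dd=np.hypot(xs-2,zs-21); i=np.argmin(np.abs(dd-12.04)+(xs<3)*5)
    print("pin",xs[i],zs[i].round(1),"err",(dd[i]-12).round(2),"bar",(xs[i]+41*np.cos(ph)).round(1),(zs[i]+41*np.sin(ph)).round(1))
E
python3 - <<'E'
from h import *
measure("w4")
E
```

```text
t 6.1333 tcpC [33.8 -0.2 11.6] F [2.82 2.06 0.16] open 0.40368544658091365
n 510 xmax 48.5 slope -0.382 centre z at tcp x 21.4
pin 6.6000000000000005 32.3 err 0.21 bar 44.6 17.0
```

Emit:
play_rows --commands '[{"dx": 0,"dy": 0,"dz": -0.0005,"wx": 0,"wy": 0,"wz": 0,"claw": 0.03},{"dx": 0.0001,"dy": 0,"dz": -0.001,"wx": 0,"wy": 0,"wz": 0,"claw": 0.03},{"dx": 0.0001,"dy": 0,"dz": -0.0015,"wx": 0,"wy": 0,"wz": 0,"claw": 0.03},{"dx": 0.0002,"dy": 0,"dz": -0.002,"wx": 0,"wy": 0,"wz": 0,"claw": 0.03},{"dx": 0.0002,"dy": 0,"dz": -0.0025,"wx": 0,"wy": 0,"wz": 0,"claw": 0.03},{"dx": 0.0003,"dy": 0,"dz": -0.003,"wx": 0,"wy": 0,"wz": 0,"claw": 0.03},{"dx": 0.0003,"dy": 0,"dz": -0.003,"wx": 0,"wy": 0,"wz": 0,"claw": 0.03},{"dx": 0.0003,"dy": 0,"dz": -0.003,"wx": 0,"wy": 0,"wz": 0,"claw": 0.03},{"dx": 0.0003,"dy": 0,"dz": -0.003,"wx": 0,"wy": 0,"wz": 0,"claw": 0.03},{"dx": 0.0003,"dy": 0,"dz": -0.003,"wx": 0,"wy": 0,"wz": 0,"claw": 0.03}]'

```text
t: 7.02
tcp_pos: [0.5799, -0.1322, 0.1886]
ee_rot: [-0.0, 0.067, 0.998, 0.0]
contact_force: [-0.7, 2.7, 2.0]
opening: 0.405
grip_force: 6.0
```

Emit:
play_rows --commands '[{"dx": 0,"dy": 0,"dz": -0.0003,"wx": 0,"wy": 0,"wz": 0,"claw": 0.03},{"dx": 0.0001,"dy": 0,"dz": -0.0006,"wx": 0,"wy": 0,"wz": 0,"claw": 0.03},{"dx": 0.0001,"dy": 0,"dz": -0.0009,"wx": 0,"wy": 0,"wz": 0,"claw": 0.03},{"dx": 0.0001,"dy": 0,"dz": -0.0012,"wx": 0,"wy": 0,"wz": 0,"claw": 0.03},{"dx": 0.0001,"dy": 0,"dz": -0.0015,"wx": 0,"wy": 0,"wz": 0,"claw": 0.03},{"dx": 0.0001,"dy": 0,"dz": -0.0015,"wx": 0,"wy": 0,"wz": 0,"claw": 0.03},{"dx": 0.0001,"dy": 0,"dz": -0.0015,"wx": 0,"wy": 0,"wz": 0,"claw": 0.03},{"dx": 0.0001,"dy": 0,"dz": -0.0015,"wx": 0,"wy": 0,"wz": 0,"claw": 0.03},{"dx": 0.0001,"dy": 0,"dz": -0.0015,"wx": 0,"wy": 0,"wz": 0,"claw": 0.03},{"dx": 0.0001,"dy": 0,"dz": -0.0015,"wx": 0,"wy": 0,"wz": 0,"claw": 0.03}]'

```text
t: 7.85
tcp_pos: [0.5803, -0.1322, 0.1872]
ee_rot: [0.0, 0.067, 0.998, -0.0]
contact_force: [-1.4, 2.1, 1.5]
opening: 0.403
grip_force: 6.0
```

```bash
python3 - <<'E'
from h import *
measure("w5")
E
```

```text
t 7.85 tcpC [34.2 -0.3  7.2] F [-1.45  2.07  1.48] open 0.4034728460672057
n 440 xmax 47.9 slope -0.499 centre z at tcp x 17.3
pin 7.800000000000001 31.6 err 0.11 bar 43.8 12.0
```

Emit:
play_rows --commands '[{"dx": 0,"dy": 0,"dz": -0.0003,"wx": 0,"wy": 0,"wz": 0,"claw": 0.03},{"dx": 0.0001,"dy": 0,"dz": -0.0006,"wx": 0,"wy": 0,"wz": 0,"claw": 0.03},{"dx": 0.0001,"dy": 0,"dz": -0.0009,"wx": 0,"wy": 0,"wz": 0,"claw": 0.03},{"dx": 0.0002,"dy": 0,"dz": -0.0012,"wx": 0,"wy": 0,"wz": 0,"claw": 0.03},{"dx": 0.0002,"dy": 0,"dz": -0.0015,"wx": 0,"wy": 0,"wz": 0,"claw": 0.03},{"dx": 0.0002,"dy": 0,"dz": -0.0015,"wx": 0,"wy": 0,"wz": 0,"claw": 0.03},{"dx": 0.0002,"dy": 0,"dz": -0.0015,"wx": 0,"wy": 0,"wz": 0,"claw": 0.03},{"dx": 0.0002,"dy": 0,"dz": -0.0015,"wx": 0,"wy": 0,"wz": 0,"claw": 0.03},{"dx": 0.0002,"dy": 0,"dz": -0.0015,"wx": 0,"wy": 0,"wz": 0,"claw": 0.03},{"dx": 0.0002,"dy": 0,"dz": -0.0015,"wx": 0,"wy": 0,"wz": 0,"claw": 0.03}]'

```text
t: 8.73
tcp_pos: [0.5806, -0.1322, 0.1857]
ee_rot: [0.0, 0.067, 0.998, -0.0]
contact_force: [0.2, 2.3, 2.1]
opening: 0.404
grip_force: 6.0
```

```bash
python3 - <<'E'
from h import *
measure("w6")
E
```

```text
t 8.7333 tcpC [34.4 -0.3  5.7] F [0.15 2.33 2.05] open 0.4044034988884332
n 415 xmax 47.4 slope -0.536 centre z at tcp x 15.8
pin 8.200000000000001 31.4 err 0.09 bar 43.5 10.5
```

Emit:
play_rows --commands '[{"dx": 0,"dy": 0,"dz": -0.0002,"wx": 0,"wy": 0,"wz": 0,"claw": 0.03},{"dx": 0.0001,"dy": 0,"dz": -0.0004,"wx": 0,"wy": 0,"wz": 0,"claw": 0.03},{"dx": 0.0001,"dy": 0,"dz": -0.0006,"wx": 0,"wy": 0,"wz": 0,"claw": 0.03},{"dx": 0.0002,"dy": 0,"dz": -0.0008,"wx": 0,"wy": 0,"wz": 0,"claw": 0.03},{"dx": 0.0002,"dy": 0,"dz": -0.001,"wx": 0,"wy": 0,"wz": 0,"claw": 0.03},{"dx": 0.0002,"dy": 0,"dz": -0.001,"wx": 0,"wy": 0,"wz": 0,"claw": 0.03},{"dx": 0.0002,"dy": 0,"dz": -0.001,"wx": 0,"wy": 0,"wz": 0,"claw": 0.03},{"dx": 0.0002,"dy": 0,"dz": -0.001,"wx": 0,"wy": 0,"wz": 0,"claw": 0.03},{"dx": 0.0002,"dy": 0,"dz": -0.001,"wx": 0,"wy": 0,"wz": 0,"claw": 0.03},{"dx": 0.0002,"dy": 0,"dz": -0.001,"wx": 0,"wy": 0,"wz": 0,"claw": 0.03}]'

```text
t: 9.62
tcp_pos: [0.5809, -0.1323, 0.1849]
ee_rot: [0.0, 0.067, 0.998, -0.0]
contact_force: [-0.8, 0.9, 5.1]
opening: 0.401
grip_force: 6.0
```

```bash
python3 - <<'E'
from h import *
measure("w7")
E
```

```text
t 9.6167 tcpC [34.7 -0.3  4.9] F [-0.77  0.92  5.07] open 0.4014710227542845
n 406 xmax 47.8 slope -0.547 centre z at tcp x 15.1
pin 7.0 32.0 err 0.04 bar 42.0 10.6
```

Emit:
play_rows --commands '[{"dx": 0,"dy": 0,"dz": 0.0003,"wx": 0,"wy": 0,"wz": 0,"claw": 0.03},{"dx": -0.0005,"dy": 0.0001,"dz": 0.0003,"wx": 0,"wy": 0,"wz": 0,"claw": 0.03},{"dx": -0.001,"dy": 0.0001,"dz": 0.0003,"wx": 0,"wy": 0,"wz": 0,"claw": 0.03},{"dx": -0.0015,"dy": 0.0002,"dz": 0.0003,"wx": 0,"wy": 0,"wz": 0,"claw": 0.03},{"dx": -0.002,"dy": 0.0003,"dz": 0.0003,"wx": 0,"wy": 0,"wz": 0,"claw": 0.03},{"dx": -0.0025,"dy": 0.0003,"dz": 0.0003,"wx": 0,"wy": 0,"wz": 0,"claw": 0.03},{"dx": -0.003,"dy": 0.0004,"dz": 0.0003,"wx": 0,"wy": 0,"wz": 0,"claw": 0.03},{"dx": -0.0035,"dy": 0.0005,"dz": 0.0003,"wx": 0,"wy": 0,"wz": 0,"claw": 0.03},{"dx": -0.004,"dy": 0.0005,"dz": 0.0003,"wx": 0,"wy": 0,"wz": 0,"claw": 0.03},{"dx": -0.004,"dy": 0.0005,"dz": 0.0003,"wx": 0,"wy": 0,"wz": 0,"claw": 0.03}]'

```text
t: 10.5
tcp_pos: [0.5782, -0.1319, 0.1855]
ee_rot: [0.002, 0.067, 0.998, -0.0]
contact_force: [5.3, 0.4, 1.3]
opening: 0.405
grip_force: 6.0
```

```bash
python3 - <<'E'
from h import *
measure("w8")
E
```

```text
t 10.5 tcpC [32.1 -0.2  5.5] F [5.26 0.41 1.26] open 0.4046833398742425
n 363 xmax 45.9 slope -0.578 centre z at tcp x 16.2
pin 8.700000000000001 31.4 err 0.33 bar 43.0 9.0
```

```bash
python3 - <<'E'
from h import *
p,d=read_camera("side"); np.savez("pics/side2",p=p,d=d)
a=cv2.imread("pics/w8.png"); g=cv2.convertScaleAbs(p[210:260,215:265,::-1],alpha=1.4,beta=10)
cv2.imwrite("pics/m8.png",np.hstack([cv2.resize(a,(400,424)),cv2.resize(g,(400,424),interpolation=cv2.INTER_CUBIC)]))
E
```

```text
(no output)
```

View pics/m8.png

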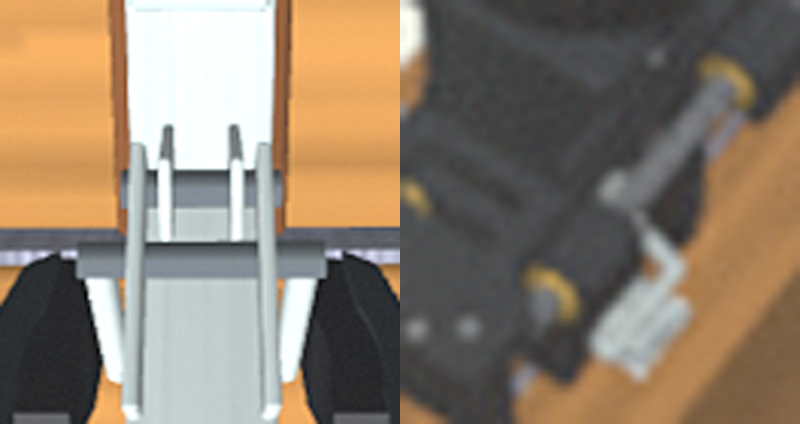

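The wrist half shows the loop still held level, with the legs between the pads. The side half shows the bar end at crop (680,265) lying over the keeper, with the keeper's floor visible beyond it.

```bash
python3 - <<'E'
from h import *
z=np.load("pics/side2.npz"); z0=np.load("pics/side.npz"); m,T=camT("side")
def Pd(d,u,v): O,D=ray(m,T,u,v); return C(O+D*d[v,u])
print("before/after grid x,y,z")
for v in range(236,259,2):
    print(v,[Pd(z["d"],u,v).tolist() for u in range(240,254,2)])
print("initial keeper")
for v in range(240,256,2):
    print(v,[Pd(z0["d"],u,v).tolist() for u in range(236,252,2)])
print("wood body",[Pd(z0["d"],u,v).tolist() for u,v in [(225,250),(230,262),(215,262),(256,215)]])
E
```

```text
before/after grid x,y,z
236 [[58.3, -31.7, 93.5], [61.2, -29.1, 92.9], [64.7, -27.3, 93.6], [36.1, 16.7, 18.5], [39.6, 19.3, 18.3], [41.3, 24.2, 14.0], [44.1, 27.6, 12.4]]
238 [[60.8, -35.2, 92.9], [64.5, -33.5, 94.0], [65.9, -29.1, 90.0], [38.0, 14.1, 15.7], [40.8, 17.5, 13.9], [42.1, 23.0, 8.6], [42.1, 30.3, -0.1]]
240 [[64.1, -39.6, 94.1], [66.9, -36.9, 93.2], [65.0, -28.1, 81.1], [32.8, 20.7, -4.2], [43.0, 14.4, 11.9], [45.8, 17.9, 10.1], [45.1, 26.2, -0.3]]
242 [[66.8, -43.2, 93.7], [65.0, -34.7, 82.1], [66.4, -30.1, 77.8], [37.4, 14.5, -0.6], [44.9, 11.7, 9.1], [48.2, 14.5, 8.6], [49.4, 20.2, 2.8]]
244 [[67.0, -43.7, 87.7], [64.7, -34.5, 74.6], [39.4, 4.7, 5.2], [43.8, 5.9, 7.7], [47.4, 8.3, 7.9], [47.5, 15.3, -0.6], [50.4, 18.7, -2.1]]
246 [[66.5, -43.4, 79.9], [38.3, -1.2, 3.8], [44.3, -1.9, 9.8], [48.2, 0.1, 10.9], [49.8, 5.0, 6.2], [51.7, 9.6, 2.3], [53.2, 14.8, -2.7]]
248 [[40.3, -10.8, 9.7], [43.1, -7.5, 8.1], [46.7, -5.3, 8.5], [49.3, -1.6, 6.2], [51.5, 2.5, 3.2], [53.2, 7.4, -1.4], [55.1, 12.1, -5.5]]
250 [[43.9, -15.6, 11.1], [45.3, -10.5, 6.1], [49.2, -8.7, 7.2], [51.
[... 1349 characters left out ...]
[38.6, -8.7, 5.7], [41.5, -5.5, 4.3], [45.9, -4.1, 6.4], [47.9, 0.2, 2.9], [51.5, 2.5, 3.1], [53.7, 6.8, -0.2]]
250 [[31.7, -13.9, -1.7], [34.0, -10.1, -4.4], [40.4, -11.2, 2.6], [44.4, -9.4, 3.9], [48.0, -7.1, 4.3], [51.4, -4.5, 4.0], [53.3, 0.1, -0.0], [56.7, 2.5, -0.0]]
252 [[34.4, -17.7, -2.4], [38.7, -16.2, -0.5], [42.4, -14.0, 0.1], [45.4, -10.9, -1.1], [48.9, -8.5, -0.9], [52.9, -6.7, 0.4], [55.5, -3.0, -2.0], [59.0, -0.6, -1.9]]
254 [[37.4, -21.6, -2.5], [42.0, -20.5, 0.2], [44.7, -17.2, -1.6], [48.7, -15.4, -0.3], [52.2, -13.0, -0.2], [54.8, -9.4, -2.4], [58.9, -7.8, -0.7], [62.3, -5.2, -0.9]]
wood body [[13.3, -28.5, 0.2], [41.0, -47.2, 2.4], [13.3, -63.1, -2.5], [13.1, 86.2, 0.8]]
```

Emit:
play_rows --commands '[{"dx": 0.001,"dy": -0.0001,"dz": 0,"wx": 0,"wy": 0,"wz": 0,"claw": 0.03},{"dx": 0.002,"dy": -0.0003,"dz": 0,"wx": 0,"wy": 0,"wz": 0,"claw": 0.03},{"dx": 0.003,"dy": -0.0004,"dz": 0,"wx": 0,"wy": 0,"wz": 0,"claw": 0.03},{"dx": 0.004,"dy": -0.0005,"dz": 0,"wx": 0,"wy": 0,"wz": 0,"claw": 0.03},{"dx": 0.005,"dy": -0.0007,"dz": 0,"wx": 0,"wy": 0,"wz": 0,"claw": 0.03},{"dx": 0.0055,"dy": -0.0007,"dz": 0,"wx": 0,"wy": 0,"wz": 0,"claw": 0.03},{"dx": 0.0055,"dy": -0.0007,"dz": 0,"wx": 0,"wy": 0,"wz": 0,"claw": 0.03},{"dx": 0.0055,"dy": -0.0007,"dz": 0,"wx": 0,"wy": 0,"wz": 0,"claw": 0.03},{"dx": 0.0055,"dy": -0.0007,"dz": 0,"wx": 0,"wy": 0,"wz": 0,"claw": 0.03},{"dx": 0.0055,"dy": -0.0007,"dz": 0,"wx": 0,"wy": 0,"wz": 0,"claw": 0.03}]'

```text
t: 11.43
tcp_pos: [0.5813, -0.1323, 0.1844]
ee_rot: [-0.001, 0.067, 0.998, 0.0]
contact_force: [-3.5, 1.9, -0.5]
opening: 0.401
grip_force: 6.0
```

```bash
python3 - <<'E'
from h import *
measure("w9"); print(get_state()["moment"])
E
```

```text
t 11.4333 tcpC [35.2 -0.2  4.4] F [-3.51  1.87 -0.54] open 0.4014887865381816
n 440 xmax 48.5 slope -0.53 centre z at tcp x 14.9
pin 10.700000000000001 29.3 err 0.03 bar 46.1 8.6
[0.41571645 0.76620259 0.01982221]
```

Emit:
play_rows --commands '[{"dx": 0,"dy": 0,"dz": -0.0002,"wx": 0,"wy": 0,"wz": 0,"claw": 0.03},{"dx": 0,"dy": 0,"dz": -0.0004,"wx": 0,"wy": 0,"wz": 0,"claw": 0.03},{"dx": 0,"dy": 0,"dz": -0.0006,"wx": 0,"wy": 0,"wz": 0,"claw": 0.03},{"dx": 0,"dy": 0,"dz": -0.0008,"wx": 0,"wy": 0,"wz": 0,"claw": 0.03},{"dx": 0,"dy": 0,"dz": -0.001,"wx": 0,"wy": 0,"wz": 0,"claw": 0.03},{"dx": 0,"dy": 0,"dz": -0.001,"wx": 0,"wy": 0,"wz": 0,"claw": 0.03},{"dx": 0,"dy": 0,"dz": -0.001,"wx": 0,"wy": 0,"wz": 0,"claw": 0.03},{"dx": 0,"dy": 0,"dz": -0.001,"wx": 0,"wy": 0,"wz": 0,"claw": 0.03},{"dx": 0,"dy": 0,"dz": -0.001,"wx": 0,"wy": 0,"wz": 0,"claw": 0.03},{"dx": 0,"dy": 0,"dz": -0.001,"wx": 0,"wy": 0,"wz": 0,"claw": 0.03}]'

```text
t: 12.32
tcp_pos: [0.5823, -0.1324, 0.1841]
ee_rot: [0.0, 0.067, 0.998, -0.0]
contact_force: [-3.8, 2.0, 1.2]
opening: 0.404
grip_force: 6.0
```

```bash
python3 - <<'E'
from h import *
measure("w10"); print(get_state()["moment"])
E
```

```text
t 12.3167 tcpC [36.1 -0.2  4.1] F [-3.82  2.04  1.22] open 0.40423206431333447
n 455 xmax 49.4 slope -0.515 centre z at tcp x 14.6
pin 3.7 32.9 err 0.04 bar 39.4 12.7
[ 4.19013719e-01  7.49265624e-01 -8.35259913e-05]
```

Emit:
play_rows --commands '[{"dx": -0.001,"dy": 0.0001,"dz": 0,"wx": 0,"wy": 0,"wz": 0,"claw": 0.03},{"dx": -0.002,"dy": 0.0003,"dz": 0,"wx": 0,"wy": 0,"wz": 0,"claw": 0.03},{"dx": -0.003,"dy": 0.0004,"dz": 0,"wx": 0,"wy": 0,"wz": 0,"claw": 0.03},{"dx": -0.0035,"dy": 0.0005,"dz": 0,"wx": 0,"wy": 0,"wz": 0,"claw": 0.03},{"dx": -0.004,"dy": 0.0005,"dz": 0,"wx": 0,"wy": 0,"wz": 0,"claw": 0.03},{"dx": -0.0045,"dy": 0.0006,"dz": 0,"wx": 0,"wy": 0,"wz": 0,"claw": 0.03},{"dx": -0.005,"dy": 0.0007,"dz": 0,"wx": 0,"wy": 0,"wz": 0,"claw": 0.03},{"dx": -0.0055,"dy": 0.0007,"dz": 0,"wx": 0,"wy": 0,"wz": 0,"claw": 0.03},{"dx": -0.006,"dy": 0.0008,"dz": 0,"wx": 0,"wy": 0,"wz": 0,"claw": 0.03},{"dx": -0.006,"dy": 0.0008,"dz": 0,"wx": 0,"wy": 0,"wz": 0,"claw": 0.03}]'

```text
t: 13.2
tcp_pos: [0.5783, -0.1319, 0.1851]
ee_rot: [0.002, 0.067, 0.998, -0.0]
contact_force: [4.8, 0.0, -0.2]
opening: 0.401
grip_force: 6.0
```

```bash
python3 - <<'E'
from h import *
measure("w11"); print(get_state()["moment"])
E
```

```text
t 13.2 tcpC [32.2 -0.2  5.1] F [ 4.82  0.04 -0.25] open 0.4010716036239372
n 359 xmax 46.0 slope -0.575 centre z at tcp x 16.1
pin 8.700000000000001 31.2 err 0.24 bar 43.1 9.0
[ 0.06608161 -1.06568203 -0.02702265]
```

```bash
python3 - <<'E'
from h import *
# seam geometry in wrist image: dark seam + felt boundaries, away from fingers; and lid front edge in side images
for n in ("w3","w7","w8","w10","w11"):
    p=np.load(f"pics/{n}.npz")["p"].astype(float); h=cv2.cvtColor(p.astype(np.uint8),cv2.COLOR_RGB2HSV)
    out=[]
    for u0 in (60,120,390,440):
        s=(p[150:260,u0:u0+20,0]-p[150:260,u0:u0+20,2]).mean(1) # wood: R-B large ; felt/gap: ~<=0
        i=np.where(s<15)[0]; out.append((150+i.min(),150+i.max(),len(i)) if len(i) else None)
    print(n,out)
for n in ("side","side2"):
    p=np.load(f"pics/{n}.npz")["p"].astype(float)
    for u in (200,205,210): 
        col=p[230:330,u]; s=col[:,0]-col[:,2]; print(n,u,s[30:75].astype(int).tolist())
E
```

```text
w3 [(np.int64(215), np.int64(225), 11), (np.int64(214), np.int64(225), 12), (np.int64(213), np.int64(224), 12), (np.int64(213), np.int64(224), 12)]
w7 [(np.int64(222), np.int64(234), 13), (np.int64(222), np.int64(233), 12), (np.int64(221), np.int64(232), 12), (np.int64(221), np.int64(232), 12)]
w8 [(np.int64(226), np.int64(237), 12), (np.int64(226), np.int64(237), 12), (np.int64(225), np.int64(236), 12), (np.int64(225), np.int64(236), 12)]
w10 [(np.int64(221), np.int64(235), 15), (np.int64(220), np.int64(235), 16), (np.int64(219), np.int64(234), 16), (np.int64(219), np.int64(234), 16)]
w11 [(np.int64(226), np.int64(241), 16), (np.int64(226), np.int64(240), 15), (np.int64(225), np.int64(240), 16), (np.int64(225), np.int64(239), 15)]
side 200 [59, 58, 58, 58, 56, 56, 56, 57, 60, 60, 59, 57, 55, 58, 56, 56, 58, 56, 57, 56, 55, 55, 56, 56, 49, 42, 34, 19, 2, -3, 17, 45, 60, 61, 63, 60, 62, 62, 64, 61, 60, 59, 66, 83, 94]
side 205 [58, 58, 59, 60, 59, 60, 59, 58, 56, 55, 54, 56, 57, 58, 58, 61, 60, 60, 56, 48, 40, 22, 4, -3, 11, 40, 59, 61, 61, 64, 60, 64, 63, 62, 63, 62, 60, 58, 78, 95, 95, 94, 90, 92, 93]
side 210 [58, 58, 55, 54, 55, 54, 56, 56, 56, 58, 60, 60, 57, 48, 41, 26, 8, -3, 1, 24, 51, 60, 60, 60, 62, 61, 63, 63, 61, 61, 60, 59, 57, 55, 57, 54, 53, 56, 60, 63, 63, 74, 91, 92, 94]
side2 200 [65, 64, 65, 64, 63, 62, 64, 62, 65, 65, 64, 64, 64, 63, 63, 60, 63, 64, 64, 62, 61, 60, 62, 61, 55, 47, 36, 20, 1, -2, 18, 49, 64, 68, 69, 65, 69, 68, 68, 69, 66, 62, 72, 93, 103]
side2 205 [64, 65, 66, 66, 67, 67, 63, 63, 63, 61, 63, 61, 62, 61, 65, 64, 66, 67, 63, 52, 43, 29, 9, -2, 12, 45, 64, 69, 66, 68, 69, 68, 69, 69, 70, 69, 65, 65, 86, 104, 106, 102, 103, 102, 102]
side2 210 [65, 62, 60, 60, 61, 60, 62, 63, 64, 64, 66, 66, 63, 53, 45, 29, 8, -2, 2, 28, 56, 67, 67, 64, 68, 69, 69, 68, 68, 68, 66, 66, 64, 63, 61, 59, 61, 62, 66, 67, 70, 84, 99, 104, 103]
```

Emit:
play_rows --commands '[{"dx": 0,"dy": 0,"dz": 0,"wx": 0,"wy": 0,"wz": 0,"claw": 0.033},{"dx": 0,"dy": 0,"dz": 0,"wx": 0,"wy": 0,"wz": 0,"claw": 0.033},{"dx": 0,"dy": 0,"dz": 0,"wx": 0,"wy": 0,"wz": 0,"claw": 0.033},{"dx": 0,"dy": 0,"dz": 0,"wx": 0,"wy": 0,"wz": 0,"claw": 0.033},{"dx": 0,"dy": 0,"dz": 0,"wx": 0,"wy": 0,"wz": 0,"claw": 0.033},{"dx": 0,"dy": 0,"dz": 0,"wx": 0,"wy": 0,"wz": 0,"claw": 0.033},{"dx": 0,"dy": 0,"dz": 0,"wx": 0,"wy": 0,"wz": 0,"claw": 0.033},{"dx": 0,"dy": 0,"dz": 0,"wx": 0,"wy": 0,"wz": 0,"claw": 0.033},{"dx": 0,"dy": 0,"dz": 0,"wx": 0,"wy": 0,"wz": 0,"claw": 0.033},{"dx": 0,"dy": 0,"dz": 0,"wx": 0,"wy": 0,"wz": 0,"claw": 0.033}]' --force 3

```text
t: 14.08
tcp_pos: [0.5762, -0.1316, 0.184]
ee_rot: [-0.0, 0.067, 0.998, 0.0]
contact_force: [2.9, 0.2, 2.8]
opening: 0.406
grip_force: 3.0
```

```bash
cat >> h.py <<'E'
def seam(n):
    p=np.load(f"pics/{n}.npz")["p"].astype(float); out=[]
    for u0 in (60,120,390,440):
        s=(p[150:260,u0:u0+20,0]-p[150:260,u0:u0+20,2]).mean(1); i=np.where(s<15)[0]; out.append(int(150+i.min())*1000+len(i))
    print("seam",out)
E
python3 - <<'E'
from h import *
measure("w12"); print(get_state()["moment"]); seam("w12")
p,d=read_camera("side"); np.savez("pics/side3",p=p,d=d)
E
```

```text
t 14.0833 tcpC [30.  -0.2  4. ] F [2.86 0.25 2.8 ] open 0.4063551737058228
n 350 xmax 46.8 slope -0.575 centre z at tcp x 17.5
pin 8.6 31.3 err 0.22 bar 43.0 9.0
[ 0.23449311 -0.68190378 -0.04886357]
seam [231015, 230016, 229016, 229016]
```

```bash
python3 - <<'E'
from h import *
m=camera_model("wrist"); M=m["tool_from_camera"]; f=f_of(m)
def tool(d,u,v): D=np.array([(u-m["cx"])/f,-(v-m["cy"])/f,-1]); return ((M[:3,:3]@D*d[v,u]+M[:3,3])*1000).round(0).tolist()
d=np.load("pics/w2.npz")["d"]
print("rod",[tool(d,256,v) for v in range(300,350,5)],"lower",[tool(d,256,v) for v in range(355,384,6)])
d=np.load("pics/w12.npz")["d"]; print("now mid",[(v,tool(d,256,v)) for v in range(215,384,6)])
print("offcentre",[(v,tool(d,233,v)) for v in range(215,384,8)])
m,T=camT("side"); z=np.load("pics/side3.npz"); p=z["p"]
cv2.imwrite("pics/s3.png",cv2.resize(cv2.convertScaleAbs(p[205:265,205:275,::-1],alpha=1.5,beta=20),(700,600),interpolation=cv2.INTER_CUBIC))
E
```

```text
rod [[-217.0, -0.0, 225.0], [27.0, -0.0, -77.0], [27.0, -0.0, -79.0], [26.0, -0.0, -80.0], [26.0, -0.0, -82.0], [24.0, -0.0, -82.0], [23.0, -0.0, -82.0], [-284.0, -0.0, 225.0], [-293.0, -0.0, 224.0], [-292.0, -0.0, 213.0]] lower [[-292.0, -0.0, 195.0], [-292.0, -0.0, 184.0], [-292.0, -0.0, 175.0], [18.0, -0.0, -92.0], [19.0, -0.0, -94.0]]
now mid [(215, [30.0, -0.0, -20.0]), (221, [28.0, -0.0, -22.0]), (227, [23.0, -0.0, -18.0]), (233, [21.0, -0.0, -20.0]), (239, [22.0, -0.0, -28.0]), (245, [19.0, -0.0, -29.0]), (251, [14.0, -0.0, -25.0]), (257, [13.0, -0.0, -28.0]), (263, [10.0, -0.0, -29.0]), (269, [8.0, -0.0, -31.0]), (275, [7.0, -0.0, -34.0]), (281, [5.0, -0.0, -36.0]), (287, [3.0, -0.0, -37.0]), (293, [1.0, -0.0, -38.0]), (299, [-0.0, -0.0, -41.0]), (305, [26.0, -0.0, -77.0]), (311, [27.0, -0.0, -80.0]), (317, [26.0, -0.0, -81.0]), (323, [26.0, -0.0, -83.0]), (329, [24.0, -0.0, -83.0]), (335, [-243.0, -0.0, 184.0]), (341, [-254.0, -0.0, 184.0]), (347, [-265.0, -0.0, 184.0]), (353, [-274.0, -0.0, 182.0]), (359, [-287.0, -0.0, 183.0]), (365, [-296.0, -0.0, 181.0]), (371, [18.0, -0.0, -91.0]), (377, [18.0, -0.0, -93.0]), (383, [23.0, -0.0, -98.0])]
offcentre [(215, [31.0, -11.0, -22.0]), (223, [28.0, -10.0, -26.0]), (231, [25.0, -10.0, -27.0]), (239, [23.0, -10.0, -30.0]), (247, [20.0, -10.0, -32.0]), (255, [18.0, -10.0, -36.0]), (263, [15.0, -10.0, -38.0]), (271, [12.0, -10.0, -39.0]), (279, [11.0, -10.0, -43.0]), (287, [9.0, -9.0, -46.0]), (295, [1.0, -10.0, -40.0]), (303, [-2.0, -10.0, -42.0]), (311, [27.0, -6.0, -80.0]), (319, [26.0, -6.0, -82.0]), (327, [24.0, -6.0, -83.0]), (335, [-242.0, -33.0, 183.0]), (343, [-257.0, -33.0, 184.0]), (351, [-272.0, -33.0, 183.0]), (359, [-286.0, -34.0, 183.0]), (367, [-302.0, -34.0, 183.0]), (375, [18.0, -6.0, -92.0]), (383, [24.0, -5.0, -99.0])]
```

View pics/s3.png

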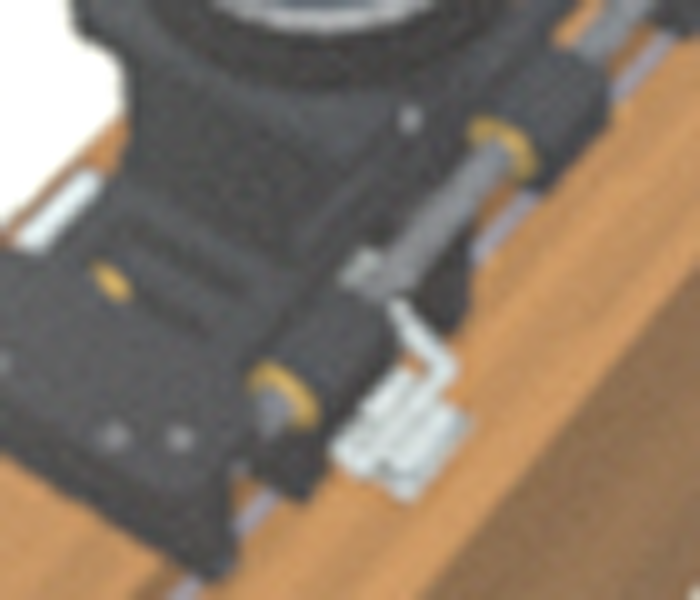

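The crop shows three stripes: the lip, then the bar, then the floor beyond it at about (365,465). The bar is lying just outside the nose and still a little too high. I'll regrip close to the bar so I control its height directly.

Emit:
play_rows --commands '[{"dx": 0,"dy": 0,"dz": 0,"wx": 0,"wy": 0,"wz": 0,"claw": 0.04},{"dx": 0,"dy": 0,"dz": 0,"wx": 0,"wy": 0,"wz": 0,"claw": 0.046},{"dx": 0,"dy": 0,"dz": 0,"wx": 0,"wy": 0,"wz": 0,"claw": 0.048},{"dx": 0.0015,"dy": -0.0002,"dz": 0,"wx": 0,"wy": 0,"wz": 0,"claw": 0.048},{"dx": 0.003,"dy": -0.0004,"dz": 0,"wx": 0,"wy": 0,"wz": 0,"claw": 0.048},{"dx": 0.005,"dy": -0.0007,"dz": 0,"wx": 0,"wy": 0,"wz": 0,"claw": 0.048},{"dx": 0.007,"dy": -0.0009,"dz": 0,"wx": 0,"wy": 0,"wz": 0,"claw": 0.048},{"dx": 0.009,"dy": -0.0012,"dz": 0,"wx": 0,"wy": 0,"wz": 0,"claw": 0.048},{"dx": 0.009,"dy": -0.0012,"dz": 0,"wx": 0,"wy": 0,"wz": 0,"claw": 0.048},{"dx": 0.009,"dy": -0.0012,"dz": 0,"wx": 0,"wy": 0,"wz": 0,"claw": 0.048}]'

```text
t: 15.02
tcp_pos: [0.5853, -0.1329, 0.184]
ee_rot: [-0.0, 0.067, 0.998, -0.0]
contact_force: [0.6, 0.1, 0.7]
opening: 0.544
grip_force: 0.0
```

```bash
python3 - <<'E'
from h import *
measure("w13"); print(get_state()["moment"]); seam("w13")
m=camera_model("wrist"); M=m["tool_from_camera"]; f=f_of(m); d=np.load("pics/w13.npz")["d"]
def tool(d,u,v): D=np.array([(u-m["cx"])/f,-(v-m["cy"])/f,-1]); return ((M[:3,:3]@D*d[v,u]+M[:3,3])*1000).round(0).tolist()
tc=C(get_state()["tcp_pos"])
for u in (256,225,285,220,290): print(u,[(round(tc[0]-q[0]),round(q[1]),round(tc[2]-q[2])) for q in [tool(d,u,v) for v in range(200,300,6)]])
E
```

```text
t 15.0167 tcpC [39.2 -0.2  4. ] F [0.65 0.14 0.65] open 0.543613370293162
n 395 xmax 46.6 slope -0.576 centre z at tcp x 11.6
pin 8.700000000000001 31.3 err 0.27 bar 43.1 8.9
[-0.02089569 -0.00427281  0.03890564]
seam [216016, 215016, 214017, 214016]
256 [(1, 0, 25), (5, 0, 22), (8, 0, 23), (7, 0, 31), (9, 0, 33), (15, 0, 28), (16, 0, 32), (18, 0, 33), (20, 0, 35), (23, 0, 36), (24, 0, 39), (26, 0, 40), (28, 0, 42), (29, 0, 44), (31, 0, 46), (33, 0, 47), (34, 0, 49)]
225 [(11, -17, -1), (14, -17, 1), (18, -17, 0), (7, -14, 31), (9, -14, 34), (14, -14, 30), (18, -15, 27), (23, -15, 25), (27, -15, 23), (32, -16, 20), (39, -17, 14), (46, -17, 10), (57, -19, -1), (61, -19, -1), (66, -19, -1), (206, -42, -180), (216, -42, -180)]
285 [(10, 16, 1), (14, 16, 1), (17, 16, 1), (7, 13, 31), (10, 13, 32), (14, 13, 30), (18, 13, 27), (23, 14, 24), (28, 14, 22), (33, 15, 19), (39, 15, 15), (45, 16, 10), (57, 17, -1), (62, 17, -2), (65, 18, -1), (207, 39, -181), (215, 39, -180)]
220 [(10, -20, 1), (14, -20, 0), (17, -20, 1), (7, -16, 32), (9, -16, 33), (13, -16, 31), (18, -17, 29), (23, -17, 24), (40, -21, 0), (44, -21, 1), (48, -21, 0), (53, -21, -1), (57, -22, -1), (61, -22, -2), (65, -22, -1), (205, -48, -179), (215, -48, -179)]
290 [(11, 18, 0), (13, 18, 2), (17, 19, 1), (7, 15, 32), (9, 15, 33), (13, 15, 31), (18, 16, 28), (23, 16, 24), (28, 17, 21), (45, 20, -1), (49, 20, -1), (53, 20, -1), (57, 20, -2), (61, 20, 0), (65, 21, -1), (206, 45, -180), (216, 46, -180)]
```

Emit:
play_rows --commands '[{"dx": 0,"dy": 0,"dz": 0,"wx": 0,"wy": 0,"wz": 0,"claw": 0.042},{"dx": 0,"dy": 0,"dz": 0,"wx": 0,"wy": 0,"wz": 0,"claw": 0.038},{"dx": 0,"dy": 0,"dz": 0,"wx": 0,"wy": 0,"wz": 0,"claw": 0.034},{"dx": 0,"dy": 0,"dz": 0,"wx": 0,"wy": 0,"wz": 0,"claw": 0.032},{"dx": 0,"dy": 0,"dz": 0,"wx": 0,"wy": 0,"wz": 0,"claw": 0.032},{"dx": 0,"dy": 0,"dz": 0,"wx": 0,"wy": 0,"wz": 0,"claw": 0.032},{"dx": 0,"dy": 0,"dz": 0,"wx": 0,"wy": 0,"wz": 0,"claw": 0.032},{"dx": 0,"dy": 0,"dz": 0,"wx": 0,"wy": 0,"wz": 0,"claw": 0.032},{"dx": 0,"dy": 0,"dz": 0,"wx": 0,"wy": 0,"wz": 0,"claw": 0.032},{"dx": 0,"dy": 0,"dz": 0,"wx": 0,"wy": 0,"wz": 0,"claw": 0.032}]' --force 5

```text
t: 15.9
tcp_pos: [0.5851, -0.1328, 0.184]
ee_rot: [-0.0, 0.067, 0.998, 0.0]
contact_force: [0.0, 1.1, 0.4]
opening: 0.402
grip_force: 5.0
```

Emit:
play_rows --commands '[{"dx": 0.0002,"dy": 0,"dz": -0.0002,"wx": 0,"wy": 0,"wz": 0,"claw": 0.032},{"dx": 0.0004,"dy": 0,"dz": -0.0004,"wx": 0,"wy": 0,"wz": 0,"claw": 0.032},{"dx": 0.0006,"dy": 0,"dz": -0.0006,"wx": 0,"wy": 0,"wz": 0,"claw": 0.032},{"dx": 0.0006,"dy": 0,"dz": -0.0008,"wx": 0,"wy": 0,"wz": 0,"claw": 0.032},{"dx": 0.0006,"dy": 0,"dz": -0.001,"wx": 0,"wy": 0,"wz": 0,"claw": 0.032},{"dx": 0.0006,"dy": 0,"dz": -0.001,"wx": 0,"wy": 0,"wz": 0,"claw": 0.032},{"dx": 0.0006,"dy": 0,"dz": -0.001,"wx": 0,"wy": 0,"wz": 0,"claw": 0.032},{"dx": 0.0006,"dy": 0,"dz": -0.001,"wx": 0,"wy": 0,"wz": 0,"claw": 0.032},{"dx": 0.0006,"dy": 0,"dz": -0.001,"wx": 0,"wy": 0,"wz": 0,"claw": 0.032},{"dx": 0.0006,"dy": 0,"dz": -0.001,"wx": 0,"wy": 0,"wz": 0,"claw": 0.032}]'

```text
t: 16.73
tcp_pos: [0.586, -0.1329, 0.1835]
ee_rot: [0.0, 0.067, 0.998, 0.0]
contact_force: [-2.8, 1.9, 5.9]
opening: 0.405
grip_force: 5.0
```

```bash
python3 - <<'E'
from h import *
measure("w14"); print(get_state()["moment"]); seam("w14")
E
```

```text
t 16.7333 tcpC [39.9 -0.2  3.5] F [-2.76  1.91  5.93] open 0.4054890858814845
n 414 xmax 47.3 slope -0.567 centre z at tcp x 11.2
pin 8.5 31.2 err 0.09 bar 43.1 9.2
[ 0.19516576  0.4888866  -0.0236146 ]
seam [215017, 215017, 213018, 213017]
```

Emit:
play_rows --commands '[{"dx": -0.0006,"dy": 0,"dz": 0.0003,"wx": 0,"wy": 0,"wz": 0,"claw": 0.032},{"dx": -0.001,"dy": 0.0001,"dz": 0.0003,"wx": 0,"wy": 0,"wz": 0,"claw": 0.032},{"dx": -0.0015,"dy": 0.0002,"dz": 0.0003,"wx": 0,"wy": 0,"wz": 0,"claw": 0.032},{"dx": -0.002,"dy": 0.0003,"dz": 0.0003,"wx": 0,"wy": 0,"wz": 0,"claw": 0.032},{"dx": -0.0025,"dy": 0.0003,"dz": 0.0003,"wx": 0,"wy": 0,"wz": 0,"claw": 0.032},{"dx": -0.003,"dy": 0.0004,"dz": 0.0003,"wx": 0,"wy": 0,"wz": 0,"claw": 0.032},{"dx": -0.0035,"dy": 0.0005,"dz": 0.0003,"wx": 0,"wy": 0,"wz": 0,"claw": 0.032},{"dx": -0.004,"dy": 0.0005,"dz": 0.0003,"wx": 0,"wy": 0,"wz": 0,"claw": 0.032},{"dx": -0.004,"dy": 0.0005,"dz": 0.0003,"wx": 0,"wy": 0,"wz": 0,"claw": 0.032},{"dx": -0.004,"dy": 0.0005,"dz": 0.0003,"wx": 0,"wy": 0,"wz": 0,"claw": 0.032}]'

```text
t: 17.62
tcp_pos: [0.5834, -0.1325, 0.1839]
ee_rot: [0.002, 0.067, 0.998, -0.0]
contact_force: [4.7, -0.2, 1.3]
opening: 0.41
grip_force: 5.0
```

```bash
python3 - <<'E'
from h import *
measure("w15"); print(get_state()["moment"]); seam("w15")
E
```

```text
t 17.6167 tcpC [37.2 -0.2  3.9] F [ 4.74 -0.15  1.32] open 0.40951140833487953
n 366 xmax 44.6 slope -0.598 centre z at tcp x 12.0
pin 9.0 31.2 err 0.39 bar 42.9 8.2
[-0.09208009 -1.0472146   0.01189961]
seam [219017, 219016, 218017, 218016]
```

```bash
cat >> h.py <<'E'
def prof(n,new=True):
    m,T=camT("side")
    if new: p,d=read_camera("side"); np.savez(f"pics/{n}",p=p,d=d)
    z=np.load(f"pics/{n}.npz"); g=z["p"].mean(2).astype(np.float32); xs=np.arange(28,62,1.0); acc=[];zz=[]
    dd=z["d"]
    for y in np.arange(-11,2,1.0):
        uv=np.array([proj(m,T,o+ex*x/1e3+ey*y/1e3+[0,0,.188]) for x in xs],np.float32)
        acc.append(cv2.remap(g,uv[None,:,0],uv[None,:,1],cv2.INTER_LINEAR)[0])
    a=np.mean(acc,0); print(n," ".join(f"{int(x)}:{int(v)}" for x,v in zip(xs,a)))
E
python3 - <<'E'
from h import *
prof("side",False); prof("side2",False); prof("side3",False); prof("side4")
E
```

```text
side 28:67 29:77 30:87 31:96 32:101 33:102 34:102 35:103 36:105 37:108 38:110 39:112 40:114 41:115 42:116 43:117 44:117 45:117 46:117 47:117 48:118 49:118 50:117 51:113 52:108 53:103 54:99 55:95 56:91 57:86 58:80 59:76 60:76 61:77
side2 28:56 29:53 30:48 31:43 32:39 33:36 34:35 35:37 36:45 37:60 38:80 39:100 40:114 41:121 42:124 43:125 44:127 45:128 46:127 47:124 48:122 49:122 50:123 51:122 52:118 53:113 54:109 55:106 56:101 57:95 58:88 59:84 60:84 61:85
side3 28:52 29:48 30:43 31:39 32:36 33:35 34:37 35:46 36:63 37:83 38:100 39:113 40:119 41:121 42:121 43:122 44:124 45:127 46:127 47:125 48:123 49:123 50:126 51:129 52:131 53:130 54:126 55:120 56:114 57:110 58:105 59:98 60:90 61:84
side4 28:60 29:59 30:58 31:58 32:57 33:56 34:54 35:51 36:48 37:45 38:41 39:38 40:36 41:36 42:41 43:53 44:72 45:91 46:107 47:117 48:123 49:127 50:129 51:131 52:131 53:130 54:125 55:119 56:112 57:106 58:103 59:98 60:93 61:87
```

```bash
python3 - <<'E'
from h import *
o3=[]
for n in ("side3","side4"):
    p=np.load(f"pics/{n}.npz")["p"][232:258,232:258,::-1]
    o3.append(cv2.resize(cv2.normalize(p,None,0,255,cv2.NORM_MINMAX),(400,400),interpolation=cv2.INTER_CUBIC))
cv2.imwrite("pics/s4.png",np.hstack(o3))
E
```

```text
(no output)
```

View pics/s4.png

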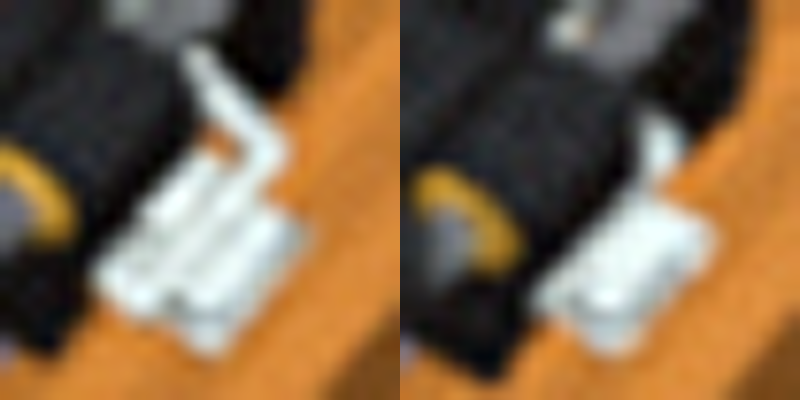

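The left half (before) shows the bar stripe outside the nose, with a dark line between them. The right half (now) shows the bar closer in, and that dark line has closed. I'll test by lifting: a hooked bar will resist.

Emit:
play_rows --commands '[{"dx": 0.001,"dy": 0,"dz": 0,"wx": 0,"wy": 0,"wz": 0,"claw": 0.032},{"dx": 0.001,"dy": 0,"dz": 0.0003,"wx": 0,"wy": 0,"wz": 0,"claw": 0.032},{"dx": 0.001,"dy": 0,"dz": 0.0006,"wx": 0,"wy": 0,"wz": 0,"claw": 0.032},{"dx": 0.001,"dy": 0,"dz": 0.001,"wx": 0,"wy": 0,"wz": 0,"claw": 0.032},{"dx": 0.001,"dy": 0,"dz": 0.0014,"wx": 0,"wy": 0,"wz": 0,"claw": 0.032},{"dx": 0.001,"dy": 0,"dz": 0.0018,"wx": 0,"wy": 0,"wz": 0,"claw": 0.032},{"dx": 0.001,"dy": 0,"dz": 0.0022,"wx": 0,"wy": 0,"wz": 0,"claw": 0.032},{"dx": 0.001,"dy": 0,"dz": 0.0025,"wx": 0,"wy": 0,"wz": 0,"claw": 0.032},{"dx": 0.001,"dy": 0,"dz": 0.0025,"wx": 0,"wy": 0,"wz": 0,"claw": 0.032},{"dx": 0.001,"dy": 0,"dz": 0.0025,"wx": 0,"wy": 0,"wz": 0,"claw": 0.032}]'

```text
t: 18.55
tcp_pos: [0.5822, -0.1324, 0.1855]
ee_rot: [-0.001, 0.067, 0.998, 0.0]
contact_force: [2.3, -1.2, -2.6]
opening: 0.402
grip_force: 5.0
```

```bash
python3 - <<'E'
from h import *
measure("w16"); print(get_state()["moment"]); seam("w16")
E
```

```text
t 18.55 tcpC [36.1 -0.1  5.5] F [ 2.35 -1.2  -2.62] open 0.4022893833592291
n 349 xmax 43.4 slope -0.578 centre z at tcp x 13.5
pin 8.8 31.3 err 0.37 bar 43.1 8.9
[-0.22359445 -0.45777418 -0.05212078]
seam [220016, 219017, 218017, 218017]
```

```bash
cat >> h.py <<'E'
TC={"w3":(34.6,16.1),"w4":(33.8,11.6),"w5":(34.2,7.2),"w6":(34.4,5.7),"w7":(34.7,4.9),"w8":(32.1,5.5),"w9":(35.2,4.4),"w10":(36.1,4.1),"w11":(32.2,5.1),"w12":(30,4),"w13":(39.2,4),"w14":(39.9,3.5),"w15":(37.2,3.9),"w16":(36.1,5.5)}
def lev(n,tc=None):
    tc=tc or TC[n]; m=camera_model("wrist"); M=m["tool_from_camera"]; f=f_of(m); d=np.load(f"pics/{n}.npz")["d"]
    def pts(us,vs):
        A=[]
        for u in us:
            for v in vs:
                q=M[:3,:3]@np.array([(u-m["cx"])/f,-(v-m["cy"])/f,-1])*d[v,u]+M[:3,3]; A.append((tc[0]-q[0]*1e3,q[1]*1e3,tc[2]-q[2]*1e3))
        return np.array(A)
    def line(A,t=1.0):
        k,c=np.polyfit(A[:,0],A[:,2],1)
        for _ in range(6):
            r=A[:,2]-k*A[:,0]-c; B=A[np.abs(r)<t]; k,c=np.polyfit(B[:,0],B[:,2],1)
        return k,c,len(B)
    A=pts(range(248,265),range(190,300)); A=A[(A[:,2]>35)&(A[:,2]<54)&(A[:,0]<50)]; k,c,nn=line(A,1.5); a=np.pi-np.arctan(k)
    if a>np.pi: a-=np.pi
    L=pts(list(range(219,230))+list(range(283,294)),range(200,290)); L=L[(abs(abs(L[:,1])-15.5)<2)&(L[:,0]>12)&(L[:,0]<52)&(L[:,2]>4)&(L[:,2]<36)]; kl,cl,nl=line(L)
    ph=np.arctan(kl); th=np.pi+np.arctan2(1,12)-a; pin=PV+12.04*np.array([np.cos(th),np.sin(th)])
    B=pin+41*np.array([np.cos(ph),np.sin(ph)]); print(n,"a %.3f"%a,nn,"ph %.3f"%ph,nl,"pin",pin.round(1),"bar",B.round(1),"leg z err at bar",round(kl*B[0]+cl-2.5/np.cos(ph)-B[1],1))
E
python3 - <<'E'
from h import *
for n in TC: lev(n)
E
```

```text
Traceback (most recent call last):
  File "h.py", line 84, in lev
    A=pts(range(248,265),range(190,300)); A=A[(A[:,2]>35)&(A[:,2]<54)&(A[:,0]<50)]; k,c,nn=line(A,1.5); a=np.pi-np.arctan(k)
  File "h.py", line 77, in pts
    q=M[:3,:3]@np.array([(u-m["cx"])/f,-(v-m["cy"])/f,-1])*d[v,u]+M[:3,3]; A.append((tc[0]-q[0]*1e3,q[1]*1e3,tc[2]-q[2]*1e3))
                                                                                                             ~~^^^
IndexError: tuple index out of range
```

```bash
sed -i 's/tc\[2\]-q\[2\]\*1e3/tc[1]-q[2]*1e3/' h.py; python3 - <<'E'
from h import *
for n in TC: lev(n)
E
```

```text
w3 a 2.168 657 ph -0.242 696 pin [ 7.9 31.5] bar [47.7 21.6] leg z err at bar 0.4
w4 a 2.249 793 ph -0.382 615 pin [ 8.7 31. ] bar [46.8 15.7] leg z err at bar 0.4
w5 a 2.393 696 ph -0.498 553 pin [10.1 29.9] bar [46.1 10.3] leg z err at bar 0.4
w6 a 2.481 616 ph -0.534 533 pin [10.9 29.2] bar [46.1  8.3] leg z err at bar 0.6
w7 a 2.532 555 ph -0.548 534 pin [11.3 28.7] bar [46.3  7.3] leg z err at bar 0.6
w8 a 2.377 627 ph -0.580 469 pin [10. 30.] bar [44.3  7.6] leg z err at bar 0.6
w9 a 2.629 453 ph -0.529 559 pin [12.  27.8] bar [47.4  7.1] leg z err at bar 0.8
w10 a 2.792 343 ph -0.515 591 pin [12.9 26.1] bar [48.6  5.9] leg z err at bar 1.6
w11 a 2.404 596 ph -0.579 471 pin [10.2 29.8] bar [44.5  7.4] leg z err at bar 0.6
w12 a 2.421 527 ph -0.575 461 pin [10.4 29.7] bar [44.8  7.4] leg z err at bar 0.5
w13 a 2.415 786 ph -0.575 515 pin [10.3 29.7] bar [44.7  7.4] leg z err at bar 0.5
w14 a 2.491 747 ph -0.567 547 pin [10.9 29.1] bar [45.5  7. ] leg z err at bar 0.5
w15 a 2.311 781 ph -0.601 470 pin [ 9.4 30.5] bar [43.2  7.3] leg z err at bar 0.6
w16 a 2.159 742 ph -0.576 437 pin [ 7.8 31.5] bar [42.2  9.2] leg z err at bar 0.4
```

Emit:
play_rows --commands '[{"dx": 0,"dy": 0,"dz": 0,"wx": 0,"wy": 0,"wz": 0,"claw": 0.04},{"dx": 0,"dy": 0,"dz": 0,"wx": 0,"wy": 0,"wz": 0,"claw": 0.042},{"dx": 0,"dy": 0,"dz": 0,"wx": 0,"wy": 0,"wz": 0,"claw": 0.042},{"dx": 0,"dy": 0,"dz": 0,"wx": 0,"wy": 0,"wz": 0,"claw": 0.042},{"dx": 0,"dy": 0,"dz": 0,"wx": 0,"wy": 0,"wz": 0,"claw": 0.036},{"dx": 0,"dy": 0,"dz": 0,"wx": 0,"wy": 0,"wz": 0,"claw": 0.032},{"dx": 0,"dy": 0,"dz": 0,"wx": 0,"wy": 0,"wz": 0,"claw": 0.032},{"dx": 0,"dy": 0,"dz": 0,"wx": 0,"wy": 0,"wz": 0,"claw": 0.032},{"dx": 0,"dy": 0,"dz": 0,"wx": 0,"wy": 0,"wz": 0,"claw": 0.032},{"dx": 0,"dy": 0,"dz": 0,"wx": 0,"wy": 0,"wz": 0,"claw": 0.032}]'

```text
t: 19.43
tcp_pos: [0.5827, -0.1324, 0.1858]
ee_rot: [-0.0, 0.067, 0.998, -0.0]
contact_force: [-0.3, -0.3, -0.1]
opening: 0.403
grip_force: 5.0
```

```bash
cat >> h.py <<'E'
def look(n):
    snap(n); st=get_state(); tc=C(st["tcp_pos"]); lev(n,(tc[0],tc[2])); seam(n)
def traj(B0,Bs,tcp,ph0=None):
    B0=np.array(B0,float); p0=link(B0)[1]
    for B in Bs:
        a,ph,_,_=link(B); d=ph-p0; c,s=np.cos(d),np.sin(d); v=np.array(tcp)-B0
        t=np.array(B)+np.array([c*v[0]-s*v[1],s*v[0]+c*v[1]])-tcp; w=ex*t[0]; rv=-d*ey
        print(B,"a%.2f ph%.3f"%(a,ph),"dx %.1f dy %.1f dz %.1f"%(w[0],w[1],t[1]),"wx %.3f wy %.3f"%(rv[0],rv[1]))
E
python3 - <<'E'
from h import *
look("w17"); tc=C(get_state()["tcp_pos"])
traj((42.2,9.2),[(42.2,9.2),(44,8.5),(45,7.8),(45,7.2),(45,6.6),(44,6.9),(43,6.9),(42,6.9),(41,6.9),(40,6.9),(39,6.9),(38,6.9),(37,6.9),(36,6.9),(35,6.9)],tc[[0,2]])
E
```

```text
t 19.4333 tcpC [36.5 -0.1  5.8] F [-0.29 -0.26 -0.11] open 0.4031671391458554
w17 a 2.156 732 ph -0.576 442 pin [ 7.8 31.6] bar [42.2  9.2] leg z err at bar 0.4
seam [219016, 218017, 217017, 217017]
(42.2, 9.2) a2.16 ph-0.576 dx 0.0 dy -0.0 dz 0.0 wx -0.000 wy -0.000
(44, 8.5) a2.32 ph-0.566 dx 1.8 dy -0.2 dz -0.8 wx -0.001 wy -0.010
(45, 7.8) a2.42 ph-0.563 dx 2.8 dy -0.4 dz -1.5 wx -0.002 wy -0.013
(45, 7.2) a2.45 ph-0.574 dx 2.8 dy -0.4 dz -2.0 wx -0.000 wy -0.002
(45, 6.6) a2.47 ph-0.584 dx 2.7 dy -0.4 dz -2.6 wx 0.001 wy 0.008
(44, 6.9) a2.39 ph-0.596 dx 1.7 dy -0.2 dz -2.2 wx 0.003 wy 0.020
(43, 6.9) a2.32 ph-0.612 dx 0.7 dy -0.1 dz -2.1 wx 0.005 wy 0.036
(42, 6.9) a2.25 ph-0.627 dx -0.4 dy 0.0 dz -2.0 wx 0.007 wy 0.050
(41, 6.9) a2.19 ph-0.640 dx -1.4 dy 0.2 dz -1.9 wx 0.008 wy 0.063
(40, 6.9) a2.12 ph-0.652 dx -2.4 dy 0.3 dz -1.9 wx 0.010 wy 0.075
(39, 6.9) a2.05 ph-0.662 dx -3.4 dy 0.5 dz -1.8 wx 0.011 wy 0.085
(38, 6.9) a1.98 ph-0.671 dx -4.5 dy 0.6 dz -1.7 wx 0.013 wy 0.094
(37, 6.9) a1.91 ph-0.679 dx -5.5 dy 0.7 dz -1.7 wx 0.014 wy 0.102
(36, 6.9) a1.84 ph-0.685 dx -6.5 dy 0.9 dz -1.7 wx 0.014 wy 0.107
(35, 6.9) a1.77 ph-0.689 dx -7.5 dy 1.0 dz -1.6 wx 0.015 wy 0.112
```

Emit:
play_rows --commands '[{"dx": 0.0006,"dy": -0.0001,"dz": -0.0003,"wx": 0,"wy": -0.003,"wz": 0,"claw": 0.032},{"dx": 0.0012,"dy": -0.0002,"dz": -0.0005,"wx": 0,"wy": -0.006,"wz": 0,"claw": 0.032},{"dx": 0.0018,"dy": -0.0002,"dz": -0.0008,"wx": -0.001,"wy": -0.01,"wz": 0,"claw": 0.032},{"dx": 0.0023,"dy": -0.0003,"dz": -0.0011,"wx": -0.001,"wy": -0.012,"wz": 0,"claw": 0.032},{"dx": 0.0028,"dy": -0.0004,"dz": -0.0015,"wx": -0.002,"wy": -0.013,"wz": 0,"claw": 0.032},{"dx": 0.0028,"dy": -0.0004,"dz": -0.0018,"wx": -0.001,"wy": -0.008,"wz": 0,"claw": 0.032},{"dx": 0.0028,"dy": -0.0004,"dz": -0.002,"wx": 0,"wy": -0.002,"wz": 0,"claw": 0.032},{"dx": 0.0028,"dy": -0.0004,"dz": -0.002,"wx": 0,"wy": -0.002,"wz": 0,"claw": 0.032},{"dx": 0.0028,"dy": -0.0004,"dz": -0.002,"wx": 0,"wy": -0.002,"wz": 0,"claw": 0.032},{"dx": 0.0028,"dy": -0.0004,"dz": -0.002,"wx": 0,"wy": -0.002,"wz": 0,"claw": 0.032}]'

```text
t: 20.32
tcp_pos: [0.5857, -0.1327, 0.1839]
ee_rot: [0.001, 0.067, 0.998, 0.0]
contact_force: [-2.4, -0.3, 2.1]
opening: 0.402
grip_force: 5.0
```

```bash
python3 - <<'E'
from h import *
look("w18")
E
```

```text
t 20.3167 tcpC [39.6 -0.1  3.9] F [-2.43 -0.32  2.12] open 0.4019678364920488
w18 a 2.481 752 ph -0.569 531 pin [10.9 29.2] bar [45.4  7.1] leg z err at bar 0.6
seam [215017, 215017, 214017, 214017]
```

Emit:
play_rows --commands '[{"dx": -0.0005,"dy": 0.0001,"dz": -0.0001,"wx": 0.001,"wy": 0.009,"wz": 0,"claw": 0.032},{"dx": -0.001,"dy": 0.0001,"dz": -0.0001,"wx": 0.002,"wy": 0.019,"wz": 0,"claw": 0.032},{"dx": -0.0015,"dy": 0.0002,"dz": -0.0001,"wx": 0.004,"wy": 0.029,"wz": 0,"claw": 0.032},{"dx": -0.0021,"dy": 0.0003,"dz": -0.0001,"wx": 0.005,"wy": 0.038,"wz": 0,"claw": 0.032},{"dx": -0.0026,"dy": 0.0003,"dz": -0.0001,"wx": 0.006,"wy": 0.045,"wz": 0,"claw": 0.032},{"dx": -0.0032,"dy": 0.0004,"dz": 0,"wx": 0.007,"wy": 0.052,"wz": 0,"claw": 0.032},{"dx": -0.0037,"dy": 0.0005,"dz": 0,"wx": 0.008,"wy": 0.059,"wz": 0,"claw": 0.032},{"dx": -0.0042,"dy": 0.0006,"dz": 0,"wx": 0.008,"wy": 0.065,"wz": 0,"claw": 0.032},{"dx": -0.0042,"dy": 0.0006,"dz": 0,"wx": 0.008,"wy": 0.065,"wz": 0,"claw": 0.032},{"dx": -0.0042,"dy": 0.0006,"dz": 0,"wx": 0.008,"wy": 0.065,"wz": 0,"claw": 0.032}]'

```text
t: 21.2
tcp_pos: [0.5826, -0.1324, 0.1843]
ee_rot: [-0.031, 0.067, 0.997, 0.002]
contact_force: [5.1, -2.1, 1.4]
opening: 0.404
grip_force: 5.0
```

```bash
python3 - <<'E'
from h import *
look("w19"); print(get_state()["ee_rot"])
E
```

```text
t 21.2 tcpC [36.4 -0.1  4.3] F [ 5.11 -2.06  1.44] open 0.40362644408215714
w19 a 2.237 779 ph -0.538 481 pin [ 8.6 31. ] bar [43.8 10. ] leg z err at bar -2.4
seam [220017, 220017, 219017, 219017]
[-0.03049208  0.06674768  0.99730245  0.00167692]
```

```bash
python3 - <<'E'
s=open('h.py').read()
s=s.replace("def look(n):\n    snap(n); st=get_state(); tc=C(st[\"tcp_pos\"]); lev(n,(tc[0],tc[2])); seam(n)",
"""def look(n,new=True):
    if new: snap(n)
    global M2; st=get_state(); m,T=camT("wrist",st); W=np.array([ex,ey,[0,0,1]]); R3=W@T[:3,:3]; t3=W@(T[:3,3]-o)-[0,0,.18]
    M2=np.eye(4); S=np.diag([-1,1,-1]); M2[:3,:3]=S@R3; M2[:3,3]=S@t3; lev(n,(0,0)); seam(n)""")
s=s.replace('M=m["tool_from_camera"]; f=f_of(m); d=np.load(f"pics/{n}.npz")["d"]','M=M2 if tc==(0,0) else m["tool_from_camera"]; f=f_of(m); d=np.load(f"pics/{n}.npz")["d"]')
open('h.py','w').write(s)
E
python3 - <<'E'
from h import *
look("w19",False)
E
```

```text
w19 a 2.293 855 ph -0.600 505 pin [ 9.2 30.7] bar [43.   7.5] leg z err at bar 0.4
seam [220017, 220017, 219017, 219017]
```

```bash
python3 - <<'E'
from h import *
print(get_state()["joints"].round(2))
E
```

```text
[-0.15  0.57  0.43  1.7  -0.26  0.99  1.81]
```

Emit:
play_rows --commands '[{"dx": 0.001,"dy": 0,"dz": 0,"wx": 0,"wy": 0,"wz": 0,"claw": 0.032},{"dx": 0.001,"dy": 0,"dz": 0,"wx": 0,"wy": 0,"wz": 0,"claw": 0.045},{"dx": 0.001,"dy": 0,"dz": 0,"wx": 0,"wy": 0,"wz": 0,"claw": 0.055},{"dx": 0.001,"dy": 0,"dz": 0,"wx": 0,"wy": 0,"wz": 0,"claw": 0.06},{"dx": 0.001,"dy": 0,"dz": 0.01,"wx": 0,"wy": 0,"wz": 0,"claw": 0.06},{"dx": 0.001,"dy": 0,"dz": 0.03,"wx": 0,"wy": 0,"wz": 0,"claw": 0.06},{"dx": 0.001,"dy": 0,"dz": 0.055,"wx": 0,"wy": 0,"wz": 0,"claw": 0.06},{"dx": 0.001,"dy": 0,"dz": 0.085,"wx": -0.004,"wy": -0.03,"wz": 0,"claw": 0.06},{"dx": 0.001,"dy": 0,"dz": 0.11,"wx": -0.008,"wy": -0.063,"wz": 0,"claw": 0.06},{"dx": 0.001,"dy": 0,"dz": 0.125,"wx": -0.008,"wy": -0.063,"wz": 0,"claw": 0.06}]'

```text
t: 22.08
tcp_pos: [0.5824, -0.1328, 0.3125]
ee_rot: [0.002, 0.067, 0.998, 0.0]
contact_force: [-0.4, -0.1, 0.3]
opening: 0.676
grip_force: 0.0
```

Emit:
play_rows --commands '[{"dx": 0,"dy": 0,"dz": 0,"wx": 0,"wy": 0,"wz": -0.12,"claw": 0.06},{"dx": 0,"dy": 0,"dz": 0,"wx": 0,"wy": 0,"wz": -0.24,"claw": 0.06},{"dx": 0,"dy": 0,"dz": 0,"wx": 0,"wy": 0,"wz": -0.36,"claw": 0.06},{"dx": 0,"dy": 0,"dz": 0,"wx": 0,"wy": 0,"wz": -0.48,"claw": 0.06},{"dx": 0,"dy": 0,"dz": 0,"wx": 0,"wy": 0,"wz": -0.6,"claw": 0.06},{"dx": 0,"dy": 0,"dz": 0,"wx": 0,"wy": 0,"wz": -0.72,"claw": 0.06},{"dx": 0,"dy": 0,"dz": 0,"wx": 0,"wy": 0,"wz": -0.84,"claw": 0.06},{"dx": 0,"dy": 0,"dz": 0,"wx": 0,"wy": 0,"wz": -0.96,"claw": 0.06},{"dx": 0,"dy": 0,"dz": 0,"wx": 0,"wy": 0,"wz": -1.08,"claw": 0.06},{"dx": 0,"dy": 0,"dz": 0,"wx": 0,"wy": 0,"wz": -1.2,"claw": 0.06}]'

```text
t: 22.92
tcp_pos: [0.582, -0.132, 0.3094]
ee_rot: [-0.0, 0.621, 0.784, 0.0]
contact_force: [0.6, -0.4, 0.1]
opening: 0.688
grip_force: 0.0
```

Emit:
play_rows --commands '[{"dx": 0,"dy": 0,"dz": 0,"wx": 0,"wy": 0,"wz": -0.12,"claw": 0.06},{"dx": 0,"dy": 0,"dz": 0,"wx": 0,"wy": 0,"wz": -0.24,"claw": 0.06},{"dx": 0,"dy": 0,"dz": 0,"wx": 0,"wy": 0,"wz": -0.36,"claw": 0.06},{"dx": 0,"dy": 0,"dz": 0,"wx": 0,"wy": 0,"wz": -0.48,"claw": 0.06},{"dx": 0,"dy": 0,"dz": 0,"wx": 0,"wy": 0,"wz": -0.6,"claw": 0.06},{"dx": 0,"dy": 0,"dz": 0,"wx": 0,"wy": 0,"wz": -0.72,"claw": 0.06},{"dx": 0,"dy": 0,"dz": 0,"wx": 0,"wy": 0,"wz": -0.84,"claw": 0.06},{"dx": 0,"dy": 0,"dz": 0,"wx": 0,"wy": 0,"wz": -0.96,"claw": 0.06},{"dx": 0,"dy": 0,"dz": 0,"wx": 0,"wy": 0,"wz": -1.08,"claw": 0.06},{"dx": 0,"dy": 0,"dz": 0,"wx": 0,"wy": 0,"wz": -1.2,"claw": 0.06}]'

```text
t: 23.75
tcp_pos: [0.5821, -0.1317, 0.3093]
ee_rot: [-0.001, 0.955, 0.297, 0.0]
contact_force: [-0.4, -0.5, -0.1]
opening: 0.681
grip_force: 0.0
```

Emit:
play_rows --commands '[{"dx": 0,"dy": 0,"dz": 0,"wx": 0,"wy": 0,"wz": -0.12,"claw": 0.06},{"dx": 0,"dy": 0,"dz": -0.01,"wx": 0,"wy": 0,"wz": -0.24,"claw": 0.06},{"dx": 0,"dy": 0,"dz": -0.02,"wx": 0,"wy": 0,"wz": -0.36,"claw": 0.06},{"dx": 0,"dy": 0,"dz": -0.03,"wx": 0,"wy": 0,"wz": -0.48,"claw": 0.06},{"dx": 0,"dy": 0,"dz": -0.04,"wx": 0,"wy": 0,"wz": -0.6,"claw": 0.06},{"dx": 0,"dy": 0,"dz": -0.05,"wx": 0,"wy": 0,"wz": -0.72,"claw": 0.06},{"dx": 0,"dy": 0,"dz": -0.055,"wx": 0,"wy": 0,"wz": -0.742,"claw": 0.06},{"dx": 0,"dy": 0,"dz": -0.055,"wx": 0,"wy": 0,"wz": -0.742,"claw": 0.06},{"dx": 0,"dy": 0,"dz": -0.055,"wx": 0,"wy": 0,"wz": -0.742,"claw": 0.06},{"dx": 0,"dy": 0,"dz": -0.055,"wx": 0,"wy": 0,"wz": -0.742,"claw": 0.06}]'

```text
t: 24.58
tcp_pos: [0.5826, -0.1322, 0.2546]
ee_rot: [-0.0, 0.998, -0.066, 0.0]
contact_force: [0.0, -0.2, 0.5]
opening: 0.678
grip_force: 0.0
```

```bash
python3 - <<'E'
from h import *
st=get_state(); p,d,P=snap("f1"); np.savez("pics/f1",p=p,d=d); m,T=camT("wrist",st)
print(st["ee_rot"],st["joints"].round(2))
uv=proj(m,T,o+ex*.042+[0,0,.188]); print(uv)
u,v=uv.round().astype(int); g=p[v-60:v+60,u-60:u+60,::-1]
cv2.imwrite("pics/f1c.png",cv2.resize(cv2.convertScaleAbs(g,alpha=1.0,beta=0),(600,600),interpolation=cv2.INTER_CUBIC)); print("crop origin",u-60,v-60)
E
```

```text
t 24.5833 tcpC [36.5  0.  74.6] F [ 0.04 -0.18  0.52] open 0.6778329645185761
[-1.62655170e-04  9.97830527e-01 -6.58333350e-02  4.30803296e-04] [-0.6   0.71  1.16  1.71 -0.69  1.2  -0.96]
[255.90704391 198.08145539]
crop origin 196 138
```

View pics/f1c.png

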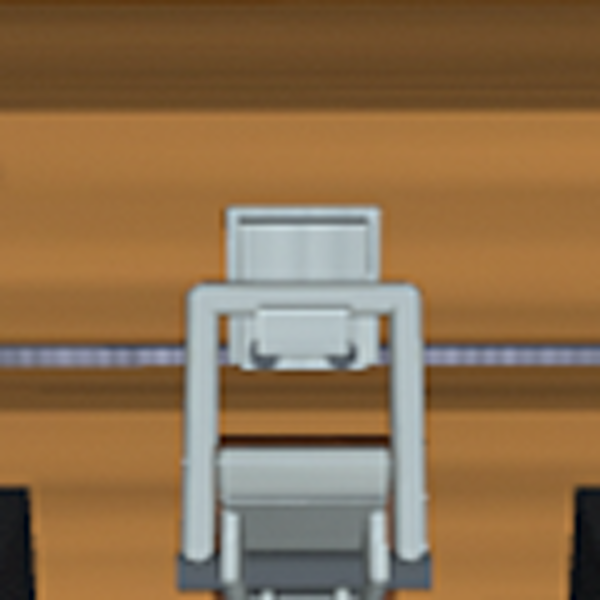

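The front view is clear. The keeper spans (228..380, 210..370), the lip is at (257..350, 308..355), and the bar at row 297 sits directly against the lip's nose. Next I measure the heights.

```bash
cat >> h.py <<'E'
def grid(n,rows,colss,st=None):
    st=st or get_state(); m,T=camT("wrist",st); d=np.load(f"pics/{n}.npz")["d"]
    for name,us,vs in rows:
        A=[]
        for u in us:
            for v in vs: O,D=ray(m,T,u,v); A.append(C(O+D*d[v,u]))
        A=np.array(A); print(name,"med",np.median(A,0).round(2),"sd",A.std(0).round(2),"minmax x",A[:,0].min(),A[:,0].max())
E
python3 - <<'E'
from h import *
r=lambda a,b:range(196+a//5,196+b//5+1); s=lambda a,b:range(138+a//5,138+b//5+1)
grid("f1",[("floor",r(255,350),s(235,265)),("bar",r(250,360),s(295,297)),("barL",r(200,225),s(295,297)),("barR",r(385,410),s(295,297)),("lip",r(270,340),s(325,345)),("lipfront",r(270,340),s(312,315)),("wood lid",r(60,200),s(150,300)),("wood lid R",r(420,560),s(150,270)),("wood body",r(30,150),s(420,470)),("farrim",r(260,350),s(211,213)),("base near",r(235,250),s(340,360))],None)
d=np.load("pics/f1.npz")["d"]; st=get_state(); m,T=camT("wrist",st)
for u in (256,257,258,238,276):
  print(u,[(v,*C(ray(m,T,u,v)[0]+ray(m,T,u,v)[1]*d[v,u])[[0,2]].tolist()) for v in range(178,214,1)])
E
```

```text
floor med [49.4  -0.45  5.4 ] sd [1.61 4.43 0.62] minmax x 46.5 52.1
bar med [43.7 -0.8 10.3] sd [0.27 5.04 0.72] minmax x 43.1 44.2
barL med [43.65 13.2  10.15] sd [0.13 1.31 0.32] minmax x 43.5 43.9
barR med [ 44.  -14.8  10.9] sd [0.32 1.33 0.86] minmax x 43.5 44.4
lip med [39.1 -0.8 15. ] sd [1.2  3.24 0.65] minmax x 37.0 41.2
lipfront med [42.6  -0.8  15.05] sd [0.46 3.22 0.7 ] minmax x 42.0 43.6
wood lid med [51.5 26.6 -0.5] sd [ 8.2   6.76 12.86] minmax x 38.9 119.9
wood lid R med [ 54.1 -29.8  -0.6] sd [ 7.19  6.83 14.26] minmax x 43.8 119.9
wood body med [14.1 34.5  0.5] sd [ 6.99  6.27 13.3 ] minmax x 8.7 119.9
farrim med [54.5 -0.8  1.2] sd [0.14 4.26 0.44] minmax x 54.2 54.8
base near med [33.05  8.95  5.8 ] sd [1.33 0.95 1.76] minmax x 30.4 35.0
256 [(178, 55.6, -0.7), (179, 54.8, -0.6), (180, 54.4, 1.0), (181, 53.6, 0.7), (182, 53.8, 4.1), (183, 53.3, 5.1), (184, 53.0, 6.9), (185, 51.6, 4.8), (186, 50.8, 4.9), (187, 50.1, 5.3), (188, 49.6, 6.3), (189, 48.5, 5.4), (190, 47.6, 5.0), (191, 46.8, 5.2), (192, 46.2, 5.6), (193, 45.5, 6.1), (194, 44.3, 4.8), (195, 45.1, 9.5), 
[... 2346 characters left out ...]
(213, 33.1, 16.3)]
276 [(178, 55.7, -0.5), (179, 54.8, -0.7), (180, 54.0, -0.7), (181, 53.0, -1.3), (182, 52.0, -1.7), (183, 51.4, -1.0), (184, 50.3, -2.0), (185, 49.9, -0.5), (186, 49.4, 0.3), (187, 48.1, -1.1), (188, 47.5, -0.3), (189, 46.7, -0.2), (190, 45.7, -0.8), (191, 45.1, 0.1), (192, 43.8, -1.3), (193, 43.7, 0.6), (194, 42.6, 0.1), (195, 44.4, 7.5), (196, 44.4, 9.7), (197, 44.4, 12.0), (198, 42.8, 9.9), (199, 42.6, 11.6), (200, 42.3, 12.8), (201, 41.2, 12.2), (202, 40.6, 12.6), (203, 39.4, 11.7), (204, 39.1, 13.0), (205, 38.3, 13.1), (206, 37.8, 13.7), (207, 37.3, 14.5), (208, 36.4, 14.4), (209, 36.4, 16.2), (210, 35.8, 16.8), (211, 35.1, 17.1), (212, 34.3, 17.0), (213, 33.0, 16.0)]
```

Emit:
play_rows --commands '[{"dx": 0.004,"dy": -0.0005,"dz": 0,"wx": 0,"wy": 0,"wz": 0,"claw": 0.04},{"dx": 0.008,"dy": -0.001,"dz": 0,"wx": 0,"wy": 0,"wz": 0,"claw": 0.02},{"dx": 0.012,"dy": -0.0016,"dz": 0,"wx": 0,"wy": 0,"wz": 0,"claw": 0},{"dx": 0.0155,"dy": -0.002,"dz": 0,"wx": 0,"wy": 0,"wz": 0,"claw": 0},{"dx": 0.0155,"dy": -0.002,"dz": 0,"wx": 0,"wy": 0,"wz": 0,"claw": 0},{"dx": 0.0155,"dy": -0.002,"dz": -0.006,"wx": 0,"wy": 0,"wz": 0,"claw": 0},{"dx": 0.0155,"dy": -0.002,"dz": -0.014,"wx": 0,"wy": 0,"wz": 0,"claw": 0},{"dx": 0.0155,"dy": -0.002,"dz": -0.022,"wx": 0,"wy": 0,"wz": 0,"claw": 0},{"dx": 0.0155,"dy": -0.002,"dz": -0.03,"wx": 0,"wy": 0,"wz": 0,"claw": 0},{"dx": 0.0155,"dy": -0.002,"dz": -0.03,"wx": 0,"wy": 0,"wz": 0,"claw": 0}]'

```text
t: 25.47
tcp_pos: [0.5968, -0.1335, 0.2216]
ee_rot: [-0.0, 0.998, -0.067, -0.002]
contact_force: [-0.4, 0.6, 0.1]
opening: 0.009
grip_force: 0.0
```

Emit:
play_rows --commands '[{"dx": -0.0015,"dy": 0.0002,"dz": 0,"wx": 0,"wy": 0,"wz": 0,"claw": 0},{"dx": -0.003,"dy": 0.0004,"dz": 0,"wx": 0,"wy": 0,"wz": 0,"claw": 0},{"dx": -0.0045,"dy": 0.0006,"dz": 0,"wx": 0,"wy": 0,"wz": 0,"claw": 0},{"dx": -0.006,"dy": 0.0008,"dz": 0,"wx": 0,"wy": 0,"wz": 0,"claw": 0},{"dx": -0.0075,"dy": 0.001,"dz": 0,"wx": 0,"wy": 0,"wz": 0,"claw": 0},{"dx": -0.009,"dy": 0.0012,"dz": 0,"wx": 0,"wy": 0,"wz": 0,"claw": 0},{"dx": -0.01,"dy": 0.0014,"dz": 0,"wx": 0,"wy": 0,"wz": 0,"claw": 0},{"dx": -0.01,"dy": 0.0014,"dz": 0,"wx": 0,"wy": 0,"wz": 0,"claw": 0},{"dx": -0.01,"dy": 0.0014,"dz": 0,"wx": 0,"wy": 0,"wz": 0,"claw": 0},{"dx": -0.01,"dy": 0.0014,"dz": 0,"wx": 0,"wy": 0,"wz": 0,"claw": 0}]'

```text
t: 26.3
tcp_pos: [0.5882, -0.1329, 0.2241]
ee_rot: [0.0, 0.998, -0.067, 0.0]
contact_force: [3.7, -0.3, 2.1]
opening: 0.005
grip_force: 1.9
```

```bash
cat >> h.py <<'E'
def front(n,y0=-.8):
    st=get_state(); p,d=read_camera("wrist"); np.savez(f"pics/{n}",p=p,d=d); m,T=camT("wrist",st)
    print("t",st["t"],"tcpC",C(st["tcp_pos"]),"F",st["contact_force"].round(1),"open",round(st["opening"],2))
    for y in (y0,14.5,-15.5):
        u=int(round(proj(m,T,o+ex*.043+ey*y/1e3+[0,0,.19])[0])); L=[]
        for v in range(100,383):
            O,D=ray(m,T,u,v); q=C(O+D*d[v,u])
            if 5<q[0]<60 and q[2]>-3: L.append((v,float(q[0]),float(q[2])))
        print("y",y,"u",u,[(v,x,z) for v,x,z in L][::2])
E
python3 - <<'E'
from h import *
front("f2")
E
```

```text
t 26.3 tcpC [42.   0.1 44.1] F [ 3.7 -0.3  2.1] open 0.01
y -0.8 u 257 [(193, 59.4, -0.4), (195, 57.6, -1.3), (197, 56.4, -0.4), (199, 54.7, -1.0), (201, 53.8, 0.3), (203, 53.2, 2.7), (205, 52.6, 4.9), (207, 51.2, 5.0), (209, 49.6, 4.7), (211, 48.7, 6.1), (213, 46.7, 4.7), (215, 44.9, 4.1), (217, 44.1, 5.5), (219, 42.6, 5.6), (221, 43.7, 11.4), (223, 43.2, 13.3), (225, 42.5, 15.0), (227, 40.9, 14.6), (229, 39.4, 14.5), (231, 38.4, 15.3), (233, 36.5, 14.6), (235, 49.9, 43.5), (237, 50.2, 46.5), (239, 50.6, 49.4), (241, 50.2, 50.9), (243, 50.5, 53.7), (245, 50.2, 55.3), (247, 49.8, 56.6), (249, 50.7, 60.3), (251, 51.0, 62.7), (253, 50.6, 63.9), (255, 50.2, 65.1), (257, 49.5, 65.8), (259, 48.7, 66.3), (261, 46.6, 64.7), (263, 46.5, 66.3), (265, 44.4, 64.8), (267, 44.0, 66.0), (269, 42.2, 64.8), (271, 41.5, 65.6), (273, 40.7, 66.1), (275, 39.6, 66.2), (277, 37.9, 65.4), (279, 49.7, 83.8), (281, 50.5, 86.3), (283, 50.4, 87.4), (285, 50.8, 89.4), (287, 50.2, 89.9), (289, 49.1, 89.6), (291, 48.0, 89.4), (293, 46.6, 88.9), (295, 46.7, 90.2), (297, 45.8, 90.4), (299, 44.6, 90.1), (301, 42.8, 
[... 2325 characters left out ...]
 52.3, 77.0), (267, 51.8, 77.8), (269, 52.4, 80.3), (271, 51.3, 80.2), (273, 52.0, 82.7), (275, 51.9, 84.1), (277, 51.5, 84.9), (279, 51.4, 86.1), (281, 52.0, 88.4), (283, 51.7, 89.2), (285, 51.4, 90.1), (287, 52.1, 92.4), (289, 51.7, 93.1), (291, 52.8, 95.7), (335, 59.4, 124.0), (337, 58.4, 123.7), (339, 57.5, 123.5), (341, 57.5, 124.3), (343, 47.3, 115.1), (345, 48.0, 116.6), (347, 46.2, 115.6), (349, 45.6, 115.9), (351, 45.1, 116.2), (353, 44.6, 116.5), (355, 43.7, 116.5), (357, 43.0, 116.6), (359, 42.3, 116.8), (361, 41.9, 117.1), (363, 59.8, 133.5), (366, 59.1, 133.7), (368, 59.4, 134.6), (370, 58.0, 134.0), (372, 58.3, 134.8), (374, 58.6, 135.6), (376, 59.1, 136.6), (378, 58.0, 136.2)]
```

Emit:
play_rows --commands '[{"dx": -0.002,"dy": 0.0003,"dz": 0.001,"wx": 0,"wy": 0,"wz": 0,"claw": 0},{"dx": -0.004,"dy": 0.0005,"dz": 0.002,"wx": 0,"wy": 0,"wz": 0,"claw": 0},{"dx": -0.006,"dy": 0.0008,"dz": 0.003,"wx": 0,"wy": 0,"wz": 0,"claw": 0},{"dx": -0.008,"dy": 0.0011,"dz": 0.004,"wx": 0,"wy": 0,"wz": 0,"claw": 0},{"dx": -0.01,"dy": 0.0014,"dz": 0.005,"wx": 0,"wy": 0,"wz": 0,"claw": 0},{"dx": -0.012,"dy": 0.0016,"dz": 0.006,"wx": 0,"wy": 0,"wz": 0,"claw": 0},{"dx": -0.014,"dy": 0.0019,"dz": 0.007,"wx": 0,"wy": 0,"wz": 0,"claw": 0},{"dx": -0.016,"dy": 0.0022,"dz": 0.008,"wx": 0,"wy": 0,"wz": 0,"claw": 0},{"dx": -0.018,"dy": 0.0024,"dz": 0.0095,"wx": 0,"wy": 0,"wz": 0,"claw": 0},{"dx": -0.018,"dy": 0.0024,"dz": 0.0095,"wx": 0,"wy": 0,"wz": 0,"claw": 0}]'

```text
t: 27.18
tcp_pos: [0.569, -0.13, 0.2331]
ee_rot: [-0.0, 0.998, -0.067, -0.001]
contact_force: [-0.0, -0.5, 0.1]
opening: 0.006
grip_force: 0.1
```

```bash
cat >> h.py <<'E'
def barchk(n,lo=20):
    st=get_state(); p,d=read_camera("wrist"); np.savez(f"pics/{n}",p=p,d=d); m,T=camT("wrist",st); K=C(T[:3,3])
    print("t",round(st["t"],2),"tcpC",C(st["tcp_pos"]),"F",st["contact_force"].round(1),"j",st["joints"].round(2))
    for y in (-.8,14.5,-15.5):
        u0=int(round(proj(m,T,o+ex*.043+ey*y/1e3+[0,0,.19])[0])); r=[]
        for u in (u0-1,u0,u0+1):
            prev=None
            for v in range(100,383):
                O,D=ray(m,T,u,v); q=C(O+D*d[v,u])
                if prev is not None and lo<q[0]<55 and q[2]-prev[2]>2.5 and q[2]<20 and prev[2]<8:
                    s=(K[0]-q[0])/(K[2]-q[2]); pe=(prev[0]+(8-prev[2])*s); r.append((v,round(float(pe),1),"z",float(q[2])))
                    if q[2]>7: break
                prev=q
        print(" y",y,"first edge x at z=8:",r)
E
python3 - <<'E'
from h import *
barchk("f3")
E
```

```text
t 27.18 tcpC [22.6  0.4 53.1] F [-0.  -0.5  0.1] j [-0.61  0.71  1.15  1.77 -0.7   1.15 -0.94]
 y -0.8 first edge x at z=8: [(177, 51.8, 'z', 3.4), (198, 36.8, 'z', 11.8), (181, 48.9, 'z', 7.3), (181, 49.0, 'z', 6.7), (198, 36.7, 'z', 11.7)]
 y 14.5 first edge x at z=8: [(198, 36.7, 'z', 11.6), (198, 36.8, 'z', 12.0), (198, 36.8, 'z', 11.6)]
 y -15.5 first edge x at z=8: [(198, 36.8, 'z', 11.2), (198, 36.7, 'z', 11.8), (198, 36.8, 'z', 10.5)]
```

```bash
cat >> h.py <<'E'
def col(n,ys=(-.8,-4,12,15),z0=-3,vs=(165,232)):
    st=get_state(); m,T=camT("wrist",st); d=np.load(f"pics/{n}.npz")["d"]
    for y in ys:
        u=int(round(proj(m,T,o+ex*.038+ey*y/1e3+[0,0,.19])[0])); L=[]
        for v in range(*vs):
            O,D=ray(m,T,u,v); q=C(O+D*d[v,u])
            L.append((v,float(q[0]),float(q[2])))
        print("y",y,[x for x in L if x[2]>z0 and x[1]<60])
E
python3 - <<'E'
from h import *
col("f3",z0=2)
E
```

```text
y -0.8 [(177, 49.6, 2.1), (178, 49.2, 3.2), (180, 47.9, 3.6), (181, 48.2, 7.3), (182, 47.5, 7.3), (183, 46.6, 6.5), (184, 45.7, 6.1), (185, 44.9, 5.7), (186, 44.4, 6.4), (187, 43.9, 7.2), (188, 42.9, 6.3), (189, 42.1, 6.0), (190, 41.3, 6.0), (191, 41.3, 8.0), (192, 40.3, 7.3), (193, 39.4, 6.7), (194, 38.4, 5.9), (195, 38.0, 7.1), (196, 37.2, 6.6), (197, 36.4, 6.6), (198, 36.9, 10.0), (199, 37.5, 13.6), (200, 37.2, 14.8), (201, 36.1, 13.6), (202, 35.9, 15.1), (203, 35.4, 15.6), (204, 34.8, 15.9), (205, 34.1, 15.8), (206, 33.4, 16.0), (207, 32.0, 14.3), (208, 31.6, 15.0), (209, 30.5, 14.2), (210, 30.3, 15.5), (211, 25.9, 6.7), (212, 25.6, 7.7), (220, 17.1, 2.5), (221, 17.3, 4.8), (222, 17.2, 6.3), (223, 17.0, 7.5), (224, 16.8, 8.7), (225, 15.5, 7.6), (226, 15.8, 10.0), (227, 14.4, 8.7), (228, 14.3, 10.1), (229, 13.7, 10.4), (230, 13.1, 10.7), (231, 12.0, 10.2)]
y -4 [(177, 49.6, 2.3), (178, 48.9, 2.4), (179, 48.3, 2.6), (180, 48.2, 4.7), (181, 47.7, 5.6), (182, 47.4, 6.7), (183, 46.5, 6.2), (184, 45.8, 6.3), (185, 45.2, 6.7), (186, 44.3, 6.3), (187, 43.6, 6.2), (188, 43.0, 6.7), (189, 
[... 965 characters left out ...]
 11.8, 8.1), (231, 11.2, 8.6)]
y 15 [(178, 48.9, 2.2), (198, 37.6, 12.0), (199, 36.7, 11.5), (200, 36.0, 11.3), (201, 35.5, 11.9), (202, 35.2, 13.1), (203, 34.6, 13.5), (204, 33.9, 13.6), (205, 33.5, 14.5), (206, 33.5, 16.2), (207, 32.5, 15.4), (208, 31.7, 15.3), (209, 31.0, 15.2), (210, 30.4, 15.7), (211, 30.0, 16.5), (212, 29.4, 16.8), (213, 29.2, 17.9), (214, 28.1, 17.1), (215, 27.6, 17.7), (216, 27.2, 18.5), (217, 26.5, 18.5), (218, 25.9, 18.7), (219, 25.5, 19.4), (220, 25.0, 20.0), (221, 24.3, 20.1), (222, 24.0, 20.9), (223, 23.0, 20.4), (224, 22.8, 21.6), (225, 22.2, 21.8), (226, 21.0, 20.8), (227, 21.1, 22.6), (228, 20.5, 22.9), (229, 20.1, 23.5), (230, 19.7, 24.1), (231, 18.8, 23.9)]
```

Emit:
play_rows --commands '[{"dx": -0.004,"dy": 0.0005,"dz": 0.0016,"wx": 0,"wy": 0,"wz": 0,"claw": 0},{"dx": -0.0083,"dy": 0.0011,"dz": 0.0032,"wx": 0,"wy": 0,"wz": 0,"claw": 0},{"dx": -0.012,"dy": 0.0016,"dz": 0.0033,"wx": 0,"wy": 0,"wz": 0,"claw": 0},{"dx": -0.0156,"dy": 0.0021,"dz": 0.0032,"wx": 0,"wy": 0,"wz": 0,"claw": 0},{"dx": -0.019,"dy": 0.0026,"dz": 0.0025,"wx": 0,"wy": 0,"wz": 0,"claw": 0},{"dx": -0.0227,"dy": 0.0031,"dz": 0.0017,"wx": 0,"wy": 0,"wz": 0,"claw": 0},{"dx": -0.026,"dy": 0.0035,"dz": 0.0004,"wx": 0,"wy": 0,"wz": 0,"claw": 0},{"dx": -0.0293,"dy": 0.004,"dz": -0.0012,"wx": 0,"wy": 0,"wz": 0,"claw": 0},{"dx": -0.0293,"dy": 0.004,"dz": -0.0012,"wx": 0,"wy": 0,"wz": 0,"claw": 0},{"dx": -0.0293,"dy": 0.004,"dz": -0.0012,"wx": 0,"wy": 0,"wz": 0,"claw": 0}]'

```text
t: 28.07
tcp_pos: [0.54, -0.1262, 0.2319]
ee_rot: [-0.0, 0.998, -0.067, -0.001]
contact_force: [0.6, -0.5, -0.4]
opening: 0.002
grip_force: 0.3
```

```bash
python3 - <<'E'
from h import *
barchk("f4",5); col("f4",ys=(-.8,),z0=3,vs=(100,232))
E
```

```text
t 28.07 tcpC [-6.6  0.3 51.9] F [ 0.6 -0.5 -0.4] j [-0.65  0.66  1.17  1.84 -0.68  1.11 -0.93]
 y -0.8 first edge x at z=8: [(146, 43.8, 'z', 7.8), (146, 43.7, 'z', 7.3), (164, 31.8, 'z', 11.0)]
 y 14.5 first edge x at z=8: [(164, 31.9, 'z', 11.8), (164, 31.8, 'z', 11.7), (164, 31.9, 'z', 11.4)]
 y -15.5 first edge x at z=8: [(164, 31.9, 'z', 12.5), (164, 31.8, 'z', 11.1), (164, 31.8, 'z', 12.1)]
y -0.8 [(143, 44.3, 3.5), (144, 43.6, 3.3), (145, 43.1, 4.3), (146, 43.0, 7.2), (147, 42.3, 7.0), (148, 41.5, 6.0), (149, 41.0, 7.2), (150, 40.3, 6.9), (151, 39.7, 6.9), (152, 38.8, 6.1), (153, 38.0, 5.5), (154, 37.4, 5.7), (155, 36.9, 6.3), (156, 36.3, 6.8), (157, 35.6, 6.6), (158, 34.8, 6.3), (159, 34.4, 7.1), (160, 33.9, 7.8), (161, 33.0, 7.0), (162, 32.2, 6.6), (163, 31.5, 6.3), (164, 32.1, 11.7), (165, 32.3, 15.2), (166, 32.1, 17.0), (167, 31.0, 15.4), (168, 30.5, 16.0), (169, 29.7, 15.2), (170, 29.2, 16.1), (171, 28.7, 16.5), (172, 28.0, 16.5), (173, 27.1, 15.5), (174, 26.6, 16.0), (175, 25.6, 15.0), (176, 25.1, 15.3), (177, 21.9, 6.7), (178, 21.1, 6.4), (179, 20.7, 7.4), (180, 19.9, 7
[... 180 characters left out ...]
 11.0), (193, 11.9, 10.7), (194, 11.2, 11.0), (195, 10.0, 9.6), (196, 9.9, 11.2), (197, 9.1, 11.0), (198, 8.8, 12.2), (199, 7.2, 9.9), (200, 6.7, 10.5), (201, 6.1, 10.7), (202, 5.2, 10.2), (203, 4.7, 11.0), (204, 8.7, 23.0), (205, 8.6, 24.3), (206, 8.0, 24.6), (207, 7.3, 24.5), (208, 6.4, 24.2), (209, 5.9, 24.6), (210, 5.7, 25.6), (211, 5.4, 26.6), (212, 4.9, 27.1), (213, 4.3, 27.2), (214, 4.4, 29.1), (215, 3.1, 27.6), (216, 3.1, 29.1), (217, 2.7, 29.8), (218, 2.4, 30.8), (219, 1.6, 30.3), (220, 1.4, 31.5), (221, 0.5, 31.0), (222, 0.1, 31.5), (223, -0.1, 32.7), (224, -0.5, 33.1), (226, -1.1, 34.9), (227, -2.0, 34.2), (228, -2.1, 35.4), (229, -2.4, 36.2), (230, -2.9, 36.5), (231, -4.0, 35.7)]
```

Emit:
play_rows --commands '[{"dx": -0.003,"dy": 0.0004,"dz": -0.002,"wx": 0,"wy": 0,"wz": 0,"claw": 0},{"dx": -0.0058,"dy": 0.0008,"dz": -0.0041,"wx": 0,"wy": 0,"wz": 0,"claw": 0},{"dx": -0.0085,"dy": 0.0011,"dz": -0.0067,"wx": 0,"wy": 0,"wz": 0,"claw": 0},{"dx": -0.0109,"dy": 0.0015,"dz": -0.0093,"wx": 0,"wy": 0,"wz": 0,"claw": 0},{"dx": -0.0125,"dy": 0.0017,"dz": -0.0117,"wx": 0,"wy": 0,"wz": 0,"claw": 0},{"dx": -0.0139,"dy": 0.0019,"dz": -0.014,"wx": 0,"wy": 0,"wz": 0,"claw": 0},{"dx": -0.015,"dy": 0.002,"dz": -0.016,"wx": 0,"wy": 0,"wz": 0,"claw": 0},{"dx": -0.0162,"dy": 0.0022,"dz": -0.018,"wx": 0,"wy": 0,"wz": 0,"claw": 0},{"dx": -0.0162,"dy": 0.0022,"dz": -0.018,"wx": 0,"wy": 0,"wz": 0,"claw": 0},{"dx": -0.0162,"dy": 0.0022,"dz": -0.018,"wx": 0,"wy": 0,"wz": 0,"claw": 0}]'

```text
t: 28.95
tcp_pos: [0.5241, -0.1241, 0.2139]
ee_rot: [-0.0, 0.998, -0.067, -0.0]
contact_force: [-0.3, 0.5, -0.3]
opening: 0.009
grip_force: 0.0
```

```bash
python3 - <<'E'
from h import *
barchk("f5",5); col("f5",ys=(-.8,),z0=3,vs=(90,260))
E
```

```text
t 28.95 tcpC [-22.6   0.3  33.9] F [-0.3  0.5 -0.3] j [-0.66  0.66  1.16  1.9  -0.69  1.06 -0.91]
 y -0.8 first edge x at z=8: [(123, 44.1, 'z', 6.9), (144, 32.1, 'z', 16.0), (123, 44.1, 'z', 6.6), (166, 18.9, 'z', 2.5), (167, 18.3, 'z', 5.5), (144, 32.1, 'z', 15.6)]
 y 14.5 first edge x at z=8: [(144, 32.1, 'z', 12.5), (116, 48.0, 'z', 1.7), (144, 32.0, 'z', 11.3), (144, 32.1, 'z', 11.3)]
 y -15.5 first edge x at z=8: [(144, 32.0, 'z', 11.9), (144, 32.1, 'z', 11.8), (144, 32.1, 'z', 11.1)]
y -0.8 [(120, 44.9, 3.2), (122, 43.8, 3.2), (123, 43.5, 6.7), (124, 43.0, 7.3), (125, 42.5, 7.4), (126, 41.8, 6.1), (127, 41.3, 7.4), (128, 40.8, 7.4), (129, 40.0, 5.4), (130, 39.5, 6.3), (131, 39.0, 6.6), (132, 38.3, 5.7), (133, 37.9, 7.0), (134, 37.2, 6.4), (135, 36.7, 7.0), (136, 36.2, 7.2), (137, 35.5, 6.8), (138, 35.0, 7.0), (139, 34.3, 6.6), (140, 33.6, 5.9), (141, 33.3, 7.6), (142, 32.8, 7.9), (143, 31.9, 6.2), (145, 32.5, 16.2), (146, 31.9, 16.4), (147, 31.2, 15.5), (148, 30.5, 14.5), (149, 30.1, 15.6), (150, 29.6, 15.8), (151, 29.1, 16.3), (152, 28.5, 15.9), (153, 28.1, 17.0), (154, 27.2,
[... 1222 characters left out ...]
 (225, -11.1, 27.9), (226, -12.2, 26.8), (227, -12.7, 27.2), (228, -12.9, 28.1), (229, -13.4, 28.3), (230, -14.1, 28.3), (231, -15.3, 27.0), (232, -16.0, 27.0), (233, -16.4, 27.5), (234, -16.9, 27.8), (235, -14.5, 33.6), (236, -14.1, 35.6), (237, -14.2, 36.6), (238, -14.5, 37.1), (239, -13.7, 39.7), (240, -13.9, 40.5), (241, -14.0, 41.5), (242, -14.3, 42.0), (243, -13.8, 43.9), (244, -13.3, 45.9), (245, -14.0, 45.7), (246, -14.2, 46.4), (247, -14.1, 47.6), (248, -14.3, 48.1), (249, -14.2, 49.4), (250, -14.5, 49.8), (251, -14.1, 51.5), (252, -14.4, 51.9), (253, -14.5, 52.8), (254, -14.0, 54.6), (255, -14.3, 54.9), (256, -14.4, 55.7), (257, -13.9, 57.4), (258, -14.0, 58.1), (259, -15.3, 56.9)]
```

The lever has snapped down: its face is flat at 27.5 mm all along. The keeper is drawn in to its closed position, and the tool is no longer touching anything. I'll back away and check.

Emit:
play_rows --commands '[{"dx": 0,"dy": 0,"dz": 0.005,"wx": 0,"wy": 0,"wz": 0,"claw": 0},{"dx": 0,"dy": 0,"dz": 0.015,"wx": 0,"wy": 0,"wz": 0,"claw": 0},{"dx": 0,"dy": 0,"dz": 0.03,"wx": 0,"wy": 0,"wz": 0,"claw": 0},{"dx": 0,"dy": 0,"dz": 0.05,"wx": 0,"wy": 0,"wz": 0,"claw": 0},{"dx": 0,"dy": 0,"dz": 0.07,"wx": 0,"wy": 0,"wz": 0,"claw": 0},{"dx": 0,"dy": 0,"dz": 0.09,"wx": 0,"wy": 0,"wz": 0,"claw": 0},{"dx": 0,"dy": 0,"dz": 0.1,"wx": 0,"wy": 0,"wz": 0,"claw": 0},{"dx": 0,"dy": 0,"dz": 0.1,"wx": 0,"wy": 0,"wz": 0,"claw": 0},{"dx": 0,"dy": 0,"dz": 0.1,"wx": 0,"wy": 0,"wz": 0,"claw": 0},{"dx": 0,"dy": 0,"dz": 0.1,"wx": 0,"wy": 0,"wz": 0,"claw": 0}]'

```text
t: 29.83
tcp_pos: [0.5239, -0.1237, 0.3132]
ee_rot: [-0.0, 0.998, -0.067, -0.001]
contact_force: [-0.4, 0.4, -0.6]
opening: 0.006
grip_force: 0.0
```

```bash
python3 - <<'E'
from h import *
barchk("f6",5); st=get_state(); m,T=camT("wrist",st); d=np.load("pics/f6.npz")["d"]; u=int(round(proj(m,T,o+[0,0,.2])[0])); L=[]
for v in range(60,384,3):
    O,D=ray(m,T,u,v); q=C(O+D*d[v,u])
    if -60<q[0]<50 and q[2]>-3 and q[2]<60: L.append((float(q[0]),float(q[2])))
print(L)
p,_=read_camera("side"); p0=np.load("pics/side.npz")["p"]; df=np.abs(p.astype(int)-p0).max(2)
k=(cv2.GaussianBlur(df.astype(np.float32),(5,5),0)>25).astype(np.uint8); N,l,s,c=cv2.connectedComponentsWithStats(k); print([(x.tolist()) for x in s[1:] if x[4]>15])
E
```

```text
t 29.83 tcpC [-22.9   0.6 133.2] F [-0.4  0.4 -0.6] j [-0.72  0.5   1.22  1.79 -0.5   1.21 -1.06]
 y -0.8 first edge x at z=8: [(125, 32.2, 'z', 15.9), (109, 46.1, 'z', 3.0), (125, 32.2, 'z', 16.7), (111, 44.4, 'z', 5.7), (125, 32.2, 'z', 16.3)]
 y 14.5 first edge x at z=8: [(125, 32.2, 'z', 13.6), (125, 32.2, 'z', 11.8), (125, 32.2, 'z', 13.5)]
 y -15.5 first edge x at z=8: [(125, 32.2, 'z', 11.4), (125, 32.2, 'z', 13.1), (125, 32.2, 'z', 11.7)]
[(48.2, 1.0), (45.5, -0.7), (43.2, 5.3), (40.7, 6.8), (38.2, 7.9), (35.4, 6.4), (32.7, 5.8), (31.2, 15.9), (28.7, 17.0), (25.8, 15.0), (21.9, 6.0), (18.2, -0.2), (13.9, 7.7), (11.5, 9.6), (9.0, 10.9), (6.1, 10.4), (3.5, 11.5), (4.2, 27.1), (1.7, 27.7), (-1.0, 27.7), (-3.8, 27.4), (-6.3, 28.2), (-9.1, 27.9), (-12.1, 27.1), (-14.7, 27.8), (-17.3, 28.2), (-20.1, 28.3), (-23.1, 28.0), (-26.4, 26.6), (-28.9, 27.8), (-31.5, 28.3), (-35.3, 26.1), (-37.8, 27.2), (-40.5, 28.0), (-42.6, 30.1), (-46.0, 29.1)]
[[11, 0, 32, 80, 496], [149, 0, 14, 11, 57], [230, 0, 24, 27, 352], [268, 0, 10, 17, 157], [42, 4, 6, 14, 36], [156, 4, 103, 206, 12112], [97, 7, 4, 10, 30], [82, 63, 16, 43, 345], [56, 64, 26, 31, 220], [20, 84, 21, 36, 108], [32, 93, 6, 7, 23], [190, 200, 88, 101, 810], [280, 200, 7, 7, 34], [288, 225, 4, 18, 49], [243, 245, 9, 10, 45], [196, 297, 9, 10, 47], [205, 301, 8, 10, 36]]
```

```bash
python3 -c "
from workcell import *
print(finish_job())"
```

```text
the job is handed in; nothing more can be done
None
```

The draw latch is fastened and the job handed in at about 30 s: the loop is under the keeper's lip, the lever lies flat on its rest, the lid is drawn in to its closed position, and nothing around the case shows as moved; however, while feeling for the keeper's height I pressed the lid roughly 2 mm or more further open, which the task said not to do, before the latch drew it shut.

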